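# Arm the UV lamp at its guarded switch

## Task

Switch on the UV lamp of the gel imager: with a fingertip lift the red guard right back on its hinge, flip the toggle under it over to the back (towards the hinge), then tip the guard forward so that it drops shut over the toggle again. Work gently and grasp nothing: the switch boxes stand loose and must not be shoved, tipped or lifted, and the yellow-guarded switch and everything else on the bench are left alone.

Things in the scene. Friction and masses are not known exactly. Their poses are not given: they have to be found in the camera images.
- red_unit: the UV lamp switch unit with the RED guard: a beige steel box 130 (x) x 110 (y) x 70 mm high, 2.6 kg, standing loose on rubber feet on the bench. Origin: centre of its underside. Its own +x points from the front (green strip) to the back; the guard is hinged at the back end of the switch, its lip is at the front. Flat top panel 70 mm above the bench
- red_guard (a joint): red guard, a rigid hood 66 long x 50 wide x 38 mm high covering the toggle, hinged along the unit's y. rad: 0 = shut over the toggle; grows as the front is lifted up and back; stop at 1.75. 45 g and nearly free on its hinge (under 0.03 N m moves it): below about 0.75 rad it falls shut by its own weight, above about 0.9 rad it falls back onto the stop and stays open
- red_hinge (a point): middle of the red guard's hinge line, in the unit's frame 30 mm behind the unit's centre and 76 mm above the bench; the line runs along the unit's y
- red_lip (a point): middle of the round bar (8 mm diameter, 50 mm wide along the unit's y) on the upturned finger lip at the free end of the red guard. Moves with the guard: shut, 75 mm in front of and 59 mm above the hinge; fully open, about 71 mm behind and 63 mm above it. Shut, nothing lies in front of or under the bar for 13 mm back to the hood's upright front wall
- red_toggle (a joint): red unit's toggle lever under the guard. rad: 0 = off, leaning 0.5 rad to the unit's front; 1.0 = fully on, leaning 0.5 rad to the back (towards the hinge). Stays where left; about 1 to 2 N at the tip moves it
- red_knob (a point): centre of the 12 mm metal ball at the tip of the red unit's toggle, 30 mm from its pivot (pivot: 4 mm in front of the unit's centre, 74 mm above the bench). It swings in the unit's x-z plane
- yellow_unit: the white lamp switch unit with the YELLOW guard: a beige steel box 130 (x) x 110 (y) x 70 mm high, 2.6 kg, standing loose on rubber feet on the bench. Origin: centre of its underside. Its own +x points from the front (green strip) to the back; the guard is hinged at the back end of the switch, its lip is at the front. Flat top panel 70 mm above the bench
- yellow_guard (a joint): yellow guard, a rigid hood 66 long x 50 wide x 38 mm high covering the toggle, hinged along the unit's y. rad: 0 = shut over the toggle; grows as the front is lifted up and back; stop at 1.75. 45 g and nearly free on its hinge (under 0.03 N m moves it): below about 0.75 rad it falls shut by its own weight, above about 0.9 rad it falls back onto the stop and stays open
- yellow_hinge (a point): middle of the yellow guard's hinge line, in the unit's frame 30 mm behind the unit's centre and 76 mm above the bench; the line runs along the unit's y
- yellow_lip (a point): middle of the round bar (8 mm diameter, 50 mm wide along the unit's y) on the upturned finger lip at the free end of the yellow guard. Moves with the guard: shut, 75 mm in front of and 59 mm above the hinge; fully open, about 71 mm behind and 63 mm above it. Shut, nothing lies in front of or under the bar for 13 mm back to the hood's upright front wall
- yellow_toggle (a joint): yellow unit's toggle lever under the guard. rad: 0 = off, leaning 0.5 rad to the unit's front; 1.0 = fully on, leaning 0.5 rad to the back (towards the hinge). Stays where left; about 1 to 2 N at the tip moves it
- yellow_knob (a point): centre of the 12 mm metal ball at the tip of the yellow unit's toggle, 30 mm from its pivot (pivot: 4 mm in front of the unit's centre, 74 mm above the bench). It swings in the unit's x-z plane
- reagent_bottle: bystander: amber bottle, 64 mm across, 130 mm high, origin under its centre
- beaker: bystander: clear beaker, 72 mm across, 90 mm high, origin under its centre
- tip_box: bystander: blue pipette-tip box with pale lid, 85 x 120 x 57 mm, origin under its centre
- tube_rack: bystander: orange tube rack with coloured caps, 60 x 130 x 42 mm, behind the units, origin under its centre
- gel_tray: bystander: pale blue open gel tray, 100 x 130 x 25 mm, origin under its centre
- spatula: bystander: lab spatula, 170 mm long, lying flat between the units, origin under its middle
- cassette: bystander: green gel cassette, 60 x 80 x 22 mm, lying flat behind the spatula, origin under its centre
There are look-alikes about, which are no part of the job. Leave any turquoise look-alike of the yellow_unit alone. What is shaped like the red_unit but purple is not meant.

How it is judged:
On the way, in this order (a step that is already met when the one before it is completed fails the run):
1. the red guard is lifted back (past 0.8 rad) with the toggle still off (value of joint red_guard above 0.8 rad and value of joint red_toggle below 0.5 rad), for 0.1 s.
2. the red unit's toggle is flipped on (past 0.68 rad) while the guard is up (value of joint red_toggle above 0.68 rad and value of joint red_guard above 0.5 rad), for 0.1 s.
3. the red guard is shut again over the switched-on toggle (value of joint red_guard below 0.08 rad and value of joint red_toggle above 0.68 rad), for 0.2 s.
At the end, for the whole second after the job is handed in: red toggle beyond 0.68 rad (on), red guard shut within 0.08 rad, yellow guard below 0.1 rad and yellow toggle below 0.2 rad, both units within 25 mm of where they stood and at rest, every bystander within 30 mm of where it stood (all of step 3 and value of joint yellow_guard below 0.1 rad and value of joint yellow_toggle below 0.2 rad and distance of each of red_unit, yellow_unit from where it was at the start of the episode below 0.025 m and linear speed of red_unit below 0.01 m/s and distance of each of reagent_bottle, beaker, tip_box, tube_rack, gel_tray, spatula, cassette from where it was at the start of the episode below 0.03 m); the robot touches nothing.
It fails at once if a switch unit is shoved more than 25 mm, tipped more than 0.12 rad or lifted more than 8 mm (distance of any of red_unit, yellow_unit from where it was at the start of the episode above 0.025 m or angle between any of red_unit, yellow_unit's own z axis and vertical above 0.12 rad or height (world z) of any of red_unit, yellow_unit above 0.008 m).
It fails at once if the red unit, its guard or toggle is pushed or squeezed with more than 50 N (contact force between the fingers and red_unit above 50 N).
It fails at once if the yellow guard is lifted more than 0.3 rad or the yellow toggle moved beyond 0.3 rad (value of joint any of yellow_guard, yellow_toggle above 0.3 rad).
It fails at once if a bystander is moved (or lifted) more than 30 mm (distance of any of reagent_bottle, beaker, tip_box, tube_rack, gel_tray, spatula, cassette from where it was at the start of the episode above 0.03 m).
It also fails if it takes over 67 s, if anything falls off the work surface, if the arm or the gripper's body presses on something with over 40 N, if the wrist force passes 120 N, or if a joint passes its speed limit or range.

## Robot

A 6-joint arm with a two-finger parallel gripper is mounted at the origin on the work surface. World frame = base frame: x ahead of the robot, y to its left, z up, the work surface at z = 0. Lengths are in m, angles in rad, forces in N, time in s.
With the tool pointing down it reaches from about 0.35 to 0.775 m from the base axis. Payload 7.3 kg.
Tool frame: the origin (TCP) lies at the very end of the fingers, on their centre line; the grasp point (between the pads) lies 19 mm behind it (robot.hold_point_z is the distance from the TCP to the grasp point, in m); z points along the fingers, y is the direction in which the jaws open and shut (so a half turn about z gives the same grasp; the last joint's range is limited). The gripper opens to 92 mm and grips with 3 to 60 N. Pads are 19 mm wide; open, the fingers measure 130 mm over their backs; the gripper's body (75 mm by 190 mm) begins 47 mm behind the grasp point.
Start: joints at [-1.328, 0.342, 1.524, -0, 1.275, -0.146], TCP at [0.199, -0.486, 0.196] pointing down, gripper open.
Joint ranges: [-2.53, 2.53], [-0.77, 2.02], [0.04, 2.7], [-1, 4.14], [0.28, 2.66], [-3.11, 3.11]. Speed limits (rad/s): [2.57, 2.57, 3.14, 3.14, 3.14, 3.14].

## Interface

Orientations are given as [roll, pitch, yaw] about the fixed x, y, z axes, in that order (R = Rz(yaw) Ry(pitch) Rx(roll)).
In Python, from cell import monitor, viewer, robot gives the robot as it stands.
- The arm moves only by the tool move_arm, never from a script. Its argument "deltas" is a list of rows, each an object of numbers: "x", "y", "z": the shift along the tool's x, y, z in m; "wx", "wy", "wz": the turn, a rotation vector about the tool's x, y, z in degrees; "hand": the opening, from 0 (shut) to 1 (fully open). In form: [{"x": .., "y": .., "z": .., "wx": .., "wy": .., "wz": .., "hand": ..}, ...]. A call has 1 to 8 rows; each row is the pose to reach, as a shift and turn from the pose commanded when the call began, along the tool's axes at that moment; what a row does not reach only later rows make up. A row lasts 1/8 s, in which the tool goes at most 62.5 mm and 10.7 degrees, less where a joint would pass 70% of its speed; a pose out of reach is approached as far as the arm can. A call with a gripper value outside its range is refused whole. The fingers move at their own pace and stop on an object; "grip_force" is the grip in N (left out, the last holds). Time passes only in rows, so rows that repeat a pose let the fingers close. It gives the time, the measured TCP pose, the force and the opening at its end, in the units of the state.
- monitor.observe(): the state, without advancing time (a new reading comes with each control period).
- viewer.read_camera(name): name is "scene" or "side" or "wrist"; returns the picture (480x640x3 uint8, red, green, blue); there is no depth.
- viewer.camera_params(name): a dict with "camera_matrix" (3x3 intrinsics, pixels), "R" (3x3) and "t" (3): a world point X has camera coordinates R X + t. Camera axes: x right, y down, z forward; pixel columns grow to the right and rows downward; lengths in m; the calibration is good to about 2 mm. A picture is of the moment at which its call begins: read the wrist's pose just before it. camera_params takes no time and is no camera call; for the wrist camera it gives the pose at the moment of the call.
- robot.hand_in(): hands the job in, once; it reports no verdict.
The state is a dict: "time": time; "qpos": joint angles; "qvel": joint speeds; "joint_efforts": joint torques, N m; "tool_pos": TCP position; "tool_rot": TCP orientation; "contact_force": force on the tool from outside, world axes, zero at the start; "torque": the same for the moment, N m; "opening": finger opening in m.
Only numpy, scipy, OpenCV 4.12 (cv2) and the standard library are available. Lean on these libraries where they do the work, as an engineer would, in place of code of your own. Each camera call takes 0.05 s, during which the arm holds its last target. There are 200 camera calls.

## Working session

There is one attempt and no reset: what is moved stays moved. The work goes in short steps, Python scripts to look and compute and a tool call to move; the robot and the scene stay as the last step left them, time stands still between calls to the robot, and variables do not carry over. Pictures are saved under pics/ and viewed, about 8 in all and at most 12, crops included, and the job is handed in when it is done.

Besides the shell and the picture viewer there is one more tool, called after "Call:" as name(argument=value, ...), one argument or row to a line, values as JSON. move_arm: Moves the arm, as the interface text tells. Its arguments: {"type":"object","properties":{"deltas":{"type":"array","items":{"type":"object","properties":{"x":{"type":"number"},"y":{"type":"number"},"z":{"type":"number"},"wx":{"type":"number"},"wy":{"type":"number"},"wz":{"type":"number"},"hand":{"type":"number"}}}},"grip_force":{"type":"number"}},"required":["deltas"]}

```bash
mkdir -p pics; ls; python3 - <<'E'
from cell import monitor, viewer, robot
import cv2,numpy as np
s=monitor.observe();print(s)
for n in("scene","side"):
    im=viewer.read_camera(n);cv2.imwrite(f"pics/{n}0.png",im[:,:,::-1]);p=viewer.camera_params(n)
    print(n,p, -p["R"].T@p["t"])
E
```

```text
pics
{'time': 0.0, 'qpos': array([-1.32800665e+00,  3.42706721e-01,  1.52497759e+00, -1.50705153e-05,
        1.27541727e+00, -1.45987984e-01]), 'qvel': array([-8.77549706e-05, -1.63864364e-04,  5.70957351e-04, -9.11129361e-04,
        9.36649633e-04, -2.64510763e-03]), 'joint_efforts': array([-4.34289575e-05, -4.31241953e+01, -2.44223785e+01,  7.17279408e-02,
        5.58560807e-02, -1.12751393e-04]), 'tool_pos': array([ 0.19891974, -0.48537904,  0.19556707]), 'tool_rot': array([-3.14009769e+00, -2.05244802e-04,  3.88781907e-01]), 'contact_force': array([ 0.56011368,  0.08759796, -0.4136129 ]), 'torque': array([-0.00604   ,  0.01227177, -0.01894273]), 'opening': 0.09155898309558666}
scene {'camera_matrix': array([[577.77269059,   0.        , 320.17379698],
       [  0.        , 577.77269059, 239.8907752 ],
       [  0.        ,   0.        ,   1.        ]]), 'R': array([[-0.7107078 ,  0.70339551, -0.01136534],
       [ 0.60365015,  0.60147017, -0.52329736],
       [-0.3612491 , -0.3787722 , -0.85207435]]), 't': array([ 0.33106982, -0.29220087,  2.20442033])} [1.20802587 0.77785022 1.72918481]
side {'camera_matrix': array([[445.39006989,   0.        , 315.95054096],
       [  0.        , 445.39006989, 241.89695256],
       [  0.        ,   0.        ,   1.        ]]), 'R': array([[ 0.97782073, -0.20926944,  0.00853897],
       [-0.13539194, -0.66267936, -0.73656302],
       [ 0.15979873,  0.71907048, -0.67631502]]), 't': array([-0.51944352,  0.21583255,  1.41277155])} [ 0.31138553 -0.9815582   1.11888841]
```

View pics/scene0.png

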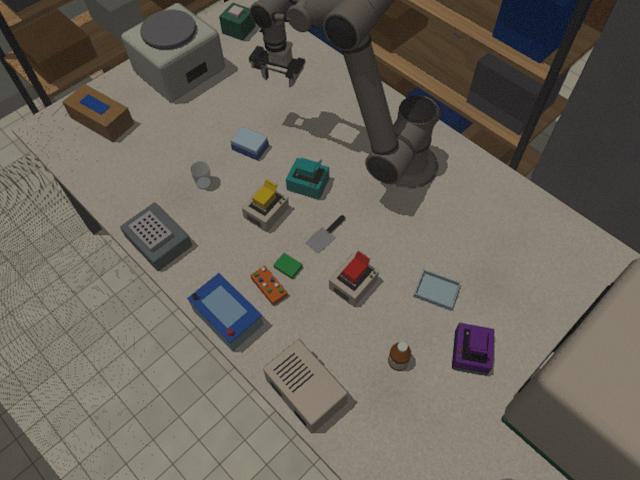

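View pics/side0.png

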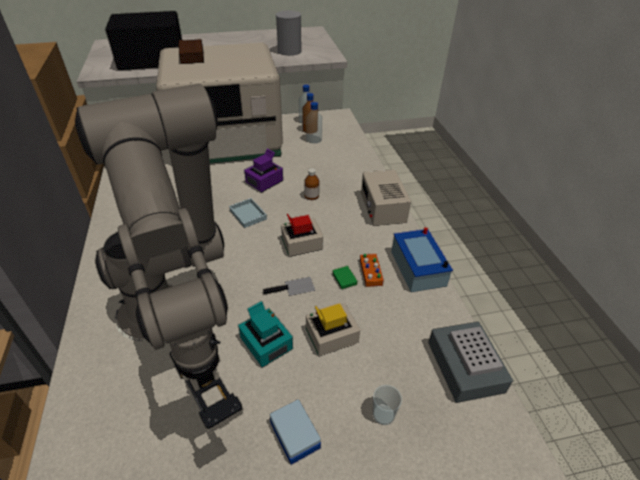

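The red unit is at about (355,275) in scene and (302,235) in side. Next I'll get a coarse position and enlarged crops.

```bash
cat > h.py <<'E'
import cv2,numpy as np
from cell import monitor,viewer,robot
def ray(p,uv):
    d=p["R"].T@np.linalg.inv(p["camera_matrix"])@np.array([uv[0],uv[1],1.]);return -p["R"].T@p["t"],d/np.linalg.norm(d)
def plane(p,uv,z):
    c,d=ray(p,uv);return c+d*(z-c[2])/d[2]
def tri(rays):
    A=0;b=0
    for c,d in rays:
        M=np.eye(3)-np.outer(d,d);A=A+M;b=b+M@c
    return np.linalg.solve(A,b)
def proj(p,X):
    x=p["camera_matrix"]@(p["R"]@np.asarray(X)+p["t"]);return x[:2]/x[2]
E
python3 - <<'E'
from h import *
crops=[];
for n,(u,v) in (("scene",(355,275)),("side",(302,235))):
    im=cv2.imread(f"pics/{n}0.png");p=viewer.camera_params(n)
    h=cv2.cvtColor(im,cv2.COLOR_BGR2HSV)
    m=((h[:,:,0]<6)|(h[:,:,0]>174))&(h[:,:,1]>170)&(h[:,:,2]>80)
    k=np.zeros_like(m);k[v-35:v+35,u-35:u+35]=1;m&=k
    ys,xs=np.nonzero(m);print(n,len(xs),xs.mean(),ys.mean(),plane(p,(xs.mean(),ys.mean()),.1))
    crops.append(cv2.resize(im[v-32:v+32,u-32:u+32],None,fx=6,fy=6,interpolation=cv2.INTER_CUBIC))
cv2.imwrite("pics/crop0.png",np.hstack(crops))
E
```

```text
scene 362 356.15193370165747 265.91160220994476 [0.50470899 0.20547705 0.1       ]
side 280 300.9535714285714 223.58928571428572 [0.52016681 0.20605546 0.1       ]
```

View pics/crop0.png

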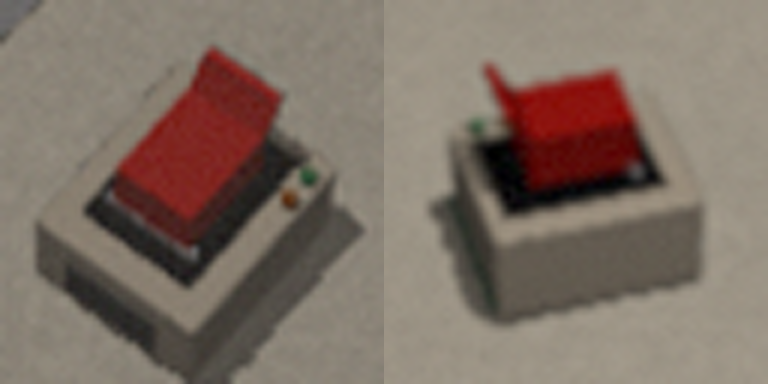

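```bash
python3 - <<'E'
from h import *
p=viewer.camera_params("scene")
L,B,Rr=[plane(p,uv,.07) for uv in((329.7,281),(355,298.8),(378.8,272.2))]
print(L,B,Rr,np.linalg.norm(L-B),np.linalg.norm(B-Rr)); print("yaw",np.arctan2(*(B-Rr)[1::-1]),np.arctan2(*(B-L)[1::-1])-np.pi/2,"ctr",(L+Rr)/2)
s=monitor.observe();w=viewer.camera_params("wrist")
from scipy.spatial.transform import Rotation as Ro
T=Ro.from_euler('xyz',s['tool_rot']).as_matrix()
print("cam in tool",T.T@(-w["R"].T@w["t"]-s['tool_pos']),"cam axes in tool\n",T.T@w["R"].T,w["camera_matrix"][0,0])
tgt=np.array([.42,.20,.36]);print("delta tool",T.T@(tgt-s['tool_pos']))
E
```

```text
[0.59244212 0.1727817  0.07      ] [0.58080039 0.27420934 0.07      ] [0.45671666 0.26314068 0.07      ] 0.10209355970930292 0.12457642541668376
yaw 0.08896764440274348 0.11427857584404877 ctr [0.52457939 0.21796119 0.07      ]
cam in tool [ 7.43430769e-02 -1.09582815e-04 -1.88391504e-01] cam axes in tool
 [[-1.22411328e-04 -9.61037517e-01 -2.76417936e-01]
 [ 9.99999828e-01 -2.76169896e-04  5.17326505e-04]
 [-5.73508493e-04 -2.76417825e-01  9.61037386e-01]] 382.2808543813686
delta tool [ 0.464447   -0.55069588 -0.16355285]
```

Call:
move_arm(
  deltas=[
    {"z":-0.06,"hand":0},
    {"x":0.03,"y":-0.026,"z":-0.12,"hand":0},
    {"x":0.08,"y":-0.07,"z":-0.15,"hand":0},
    {"x":0.12,"y":-0.104,"z":-0.164,"hand":0},
    {"x":0.16,"y":-0.138,"z":-0.164,"hand":0},
    {"x":0.2,"y":-0.172,"z":-0.164,"hand":0},
    {"x":0.24,"y":-0.206,"z":-0.164,"hand":0},
    {"x":0.28,"y":-0.24,"z":-0.164,"hand":0},
  ],
  grip_force=10,
)

```text
schema error: expected keys x, y, z, wx, wy, wz, hand
```

Call:
move_arm(
  deltas=[
    {"x":0.04,"y":-0.034,"hand":0},
    {"x":0.08,"y":-0.068,"hand":0},
    {"x":0.12,"y":-0.102,"hand":0},
    {"x":0.16,"y":-0.136,"wz":4,"hand":0},
    {"x":0.2,"y":-0.17,"wz":8,"hand":0},
    {"x":0.25,"y":-0.215,"wz":12,"hand":0},
    {"x":0.29,"y":-0.25,"wz":16.5,"hand":0},
    {"x":0.321,"y":-0.275,"wz":16.5,"hand":0},
  ],
)

```text
schema error: expected keys x, y, z, wx, wy, wz, hand
```

Call:
move_arm(
  deltas=[
    {"hand":0},
    {"hand":0},
  ],
)

```text
schema error: expected keys x, y, z, wx, wy, wz, hand
```

```bash
python3 - <<'E'
from h import *
s=monitor.observe();w=viewer.camera_params("wrist");print(s['tool_pos'],s['tool_rot'],s['opening'],s['time'],abs(s['qvel']).max())
im=viewer.read_camera("wrist")[:,:,::-1];cv2.imwrite("pics/w1.png",im)
np.savez("w1.npz",**w)
print([proj(w,(.52,.21,.07))])
E
```

```text
[ 0.19892437 -0.48544056  0.19561235] [-3.14024271e+00 -1.97100016e-04  3.88806240e-01] 0.09198042419391635 0.1 0.0023519199736127157
[array([ -864.94760714, -1025.33225956])]
```

View pics/w1.png

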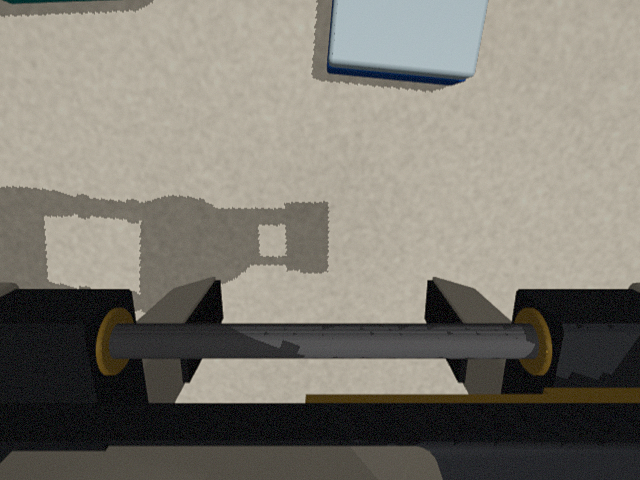

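All keys are required in every row, so nothing moved. This picture is still the start pose: tip box at (400,40), own fingers below row 280.

Call:
move_arm(
  deltas=[
    {"x":0,"y":0,"z":-0.06,"wx":0,"wy":0,"wz":0,"hand":0},
    {"x":0.04,"y":-0.03,"z":-0.1,"wx":0,"wy":0,"wz":0,"hand":0},
    {"x":0.09,"y":-0.07,"z":-0.13,"wx":0,"wy":0,"wz":0,"hand":0},
    {"x":0.14,"y":-0.11,"z":-0.164,"wx":0,"wy":0,"wz":0,"hand":0},
    {"x":0.185,"y":-0.145,"z":-0.164,"wx":0,"wy":0,"wz":0,"hand":0},
    {"x":0.23,"y":-0.18,"z":-0.164,"wx":0,"wy":0,"wz":0,"hand":0},
    {"x":0.275,"y":-0.215,"z":-0.164,"wx":0,"wy":0,"wz":0,"hand":0},
    {"x":0.32,"y":-0.252,"z":-0.164,"wx":0,"wy":0,"wz":0,"hand":0},
  ],
  grip_force=10,
)

```text
time: 1.15
tool_pos: [0.4002, -0.1294, 0.3602]
tool_rot: [3.141, -0.0, 0.389]
contact_force: [0.1, -1.5, 1.0]
opening: 0.0169
```

Call:
move_arm(
  deltas=[
    {"x":0.025,"y":-0.035,"z":0,"wx":0,"wy":0,"wz":0,"hand":0},
    {"x":0.05,"y":-0.075,"z":0,"wx":0,"wy":0,"wz":4,"hand":0},
    {"x":0.08,"y":-0.115,"z":0,"wx":0,"wy":0,"wz":8,"hand":0},
    {"x":0.11,"y":-0.155,"z":0,"wx":0,"wy":0,"wz":12,"hand":0},
    {"x":0.14,"y":-0.2,"z":0,"wx":0,"wy":0,"wz":16.5,"hand":0},
    {"x":0.17,"y":-0.245,"z":0,"wx":0,"wy":0,"wz":16.5,"hand":0},
    {"x":0.194,"y":-0.288,"z":0,"wx":0,"wy":0,"wz":16.5,"hand":0},
    {"x":0.194,"y":-0.288,"z":0,"wx":0,"wy":0,"wz":16.5,"hand":0},
  ],
)

```text
time: 2.15
tool_pos: [0.4696, 0.2115, 0.3591]
tool_rot: [-3.141, 0.002, 0.105]
contact_force: [0.3, -0.5, -1.2]
opening: 0.0005
```

Call:
move_arm(
  deltas=[
    {"x":0,"y":0,"z":0,"wx":0,"wy":0,"wz":0,"hand":0},
    {"x":0,"y":0,"z":0,"wx":0,"wy":0,"wz":0,"hand":0},
  ],
)

```text
time: 2.4
tool_pos: [0.47, 0.2076, 0.3603]
tool_rot: [3.141, -0.0, 0.099]
contact_force: [0.0, -0.3, 0.2]
opening: 0.0006
```

```bash
python3 - <<'E'
from h import *
s=monitor.observe();w=viewer.camera_params("wrist");print(s['tool_pos'],s['tool_rot'],s['opening'],s['time'],abs(s['qvel']).max())
im=viewer.read_camera("wrist")[:,:,::-1];cv2.imwrite("pics/w2.png",im)
np.savez("w2.npz",**w)
print([proj(w,(.52,.21,.07))])
E
```

```text
[0.46998576 0.2076128  0.36033118] [ 3.14121791e+00 -9.78553641e-05  9.92830824e-02] 0.0006466314473521576 2.4 0.004703964940111079
[array([325.30071145, 148.04378473])]
```

View pics/w2.png

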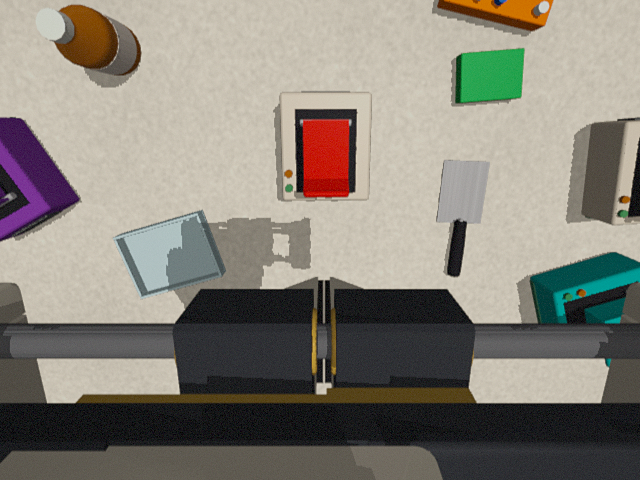

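The red unit is at about (325,146), with box top corners near (281,93), (371,93), (370,199) and (280,199). The lip is at the bottom, row 196, facing the robot. Next I'll work out its pose.

```bash
python3 - <<'E'
from h import *
w=dict(np.load("w2.npz"));im=cv2.imread("pics/w2.png");h=cv2.cvtColor(im,cv2.COLOR_BGR2HSV)
m=(((h[...,0]<6)|(h[...,0]>174))&(h[...,1]>200)&(h[...,2]>60)).astype(np.uint8);m[:,:270]=0;m[:,380:]=0;m[230:]=0
ys,xs=np.nonzero(m);print("red",xs.min(),xs.max(),ys.min(),ys.max())
k=ys>=ys.max()-2;lip=(xs[k].mean(),ys.max()+.5);print("lip front px",lip,plane(w,lip,.135))
l=[(xs[ys==r].min(),xs[ys==r].max()) for r in(125,145,165,175,185,193)];print(l)
for r,z in((135,.114),(150,.114)):
    a,b=xs[ys==r].min()-.5,xs[ys==r].max()+.5
    A,B=plane(w,(a,r),z),plane(w,(b,r),z);print(A,B,np.linalg.norm(A-B))
# beige top: bright profiles
g=cv2.cvtColor(im,cv2.COLOR_BGR2GRAY).astype(int)
for y in(110,180): print(y,g[y,270:300],g[y,356:382])
for x in(288,362): print(x,g[84:104,x],g[190:210,x])
E
```

```text
red 302 348 121 196
lip front px (np.float64(325.40944881889766), np.float64(196.5)) [0.47188567 0.20539807 0.135     ]
[(np.int64(303), np.int64(347)), (np.int64(303), np.int64(348)), (np.int64(303), np.int64(347)), (np.int64(304), np.int64(347)), (np.int64(303), np.int64(348)), (np.int64(304), np.int64(348))]
[0.53362296 0.23680206 0.114     ] [0.53862533 0.18650238 0.114     ] 0.05054781758331762
[0.51758365 0.23545171 0.114     ] [0.52263697 0.18461972 0.114     ] 0.05108254609749584
110 [195 199 196 137 121 125 127 123 126 125 136 171 192 198 199 195 195 196
 198 196 198 197 197 201 172  61  18  27  30  34] [ 87 209 206 202 199 199 202 201 200 199 201 201 204 192 176 140 199 202
 200 198 194 192 189 189 192 199]
180 [193 194 195 194 197 198 135 123 129 127 129 125 112 166 186 195 193 194
 196 193 191 194 194 193 198 203 104  26  18  18] [204 200 197 196 194 195 194 194 194 195 196 186 180 159 196 198 199 196
 197 199 197 195 193 196 194 197]
288 [194 194 189 193 194 195 196 183 163 183 190 194 199 196 198 196 198 197
 194 196] [ 97 109 156 193 195 192 193 193 189 163 134 154 191 193 197 200 203 200
 199 202]
362 [192 192 193 194 196 195 198 185 161 188 194 202 205 200 199 202 202 201
 201 200] [194 196 195 194 194 194 195 194 183 159 165 201 200 199 197 195 193 193
 193 194]
```

```bash
python3 - <<'E'
from h import *
w=dict(np.load("w2.npz"))
L1,L2,R1,R2=[plane(w,u,.07) for u in((281,110),(282.7,180),(371.3,110),(369.3,180))]
F1,F2,B1,B2=[plane(w,u,.07) for u in((288,199.7),(362,199.7),(288,91.5),(362,91.5))]
f=lambda d:np.arctan2(d[1],d[0])
print("yaw",f(L1-L2),f(R1-R2),f(F1-F2)-np.pi/2,f(B1-B2)-np.pi/2)
c=(F1+F2+B1+B2)/4;cy=(L1+L2+R1+R2)/4;print(c,cy,"len",np.linalg.norm(B1-F1),np.linalg.norm(L1-R1),np.linalg.norm(L2-R2))
yaw=.105
ux=np.array([np.cos(yaw),np.sin(yaw)]);uy=np.array([-ux[1],ux[0]])
C=ux*(c[:2]@ux)+uy*(cy[:2]@uy);print("centre",C)
lip=np.array([.47189,.20540]);print("lipfront in unit",(lip-C)@ux,(lip-C)@uy)
E
```

```text
yaw 0.09403558878810801 0.10359501195973966 0.09895137493439266 0.09923384117876322
[0.52042142 0.21040695 0.07      ] [0.5226762  0.20931671 0.07      ] len 0.12862002790201987 0.10739705730005976 0.10819098604862681
centre [0.52055982 0.20909367]
lipfront in unit -0.048788901915252994 0.0014276207890075048
```

The unit's yaw is 0.099, the same as the tool's, and its centre is (0.5206, 0.2094). The lip front came out at −48.8 mm against the expected −49. Next I'll go down in front of the lip.

Call:
move_arm(
  deltas=[
    {"x":-0.03,"y":0.003,"z":0.02,"wx":0,"wy":0,"wz":0,"hand":0},
    {"x":-0.03,"y":0.003,"z":0.07,"wx":0,"wy":0,"wz":0,"hand":0},
    {"x":-0.03,"y":0.003,"z":0.12,"wx":0,"wy":0,"wz":0,"hand":0},
    {"x":-0.03,"y":0.003,"z":0.17,"wx":0,"wy":0,"wz":0,"hand":0},
    {"x":-0.03,"y":0.003,"z":0.21,"wx":0,"wy":0,"wz":0,"hand":0},
    {"x":-0.03,"y":0.003,"z":0.237,"wx":0,"wy":0,"wz":0,"hand":0},
    {"x":-0.03,"y":0.003,"z":0.237,"wx":0,"wy":0,"wz":0,"hand":0},
    {"x":-0.03,"y":0.003,"z":0.237,"wx":0,"wy":0,"wz":0,"hand":0},
  ],
)

```text
time: 3.45
tool_pos: [0.4414, 0.2025, 0.1245]
tool_rot: [-3.141, -0.002, 0.1]
contact_force: [0.9, 0.6, 0.2]
opening: 0.0005
```

```bash
cat >> h.py <<'E'
C=np.array([.5206,.2094]);ux=np.array([np.cos(.0993),np.sin(.0993)]);uy=np.array([-ux[1],ux[0]])
def where():
    s=monitor.observe();d=s['tool_pos'][:2]-C;print("unit mm",np.round([d@ux*1e3,d@uy*1e3,s['tool_pos'][2]*1e3],1),s['tool_rot'].round(3),"F",s['contact_force'].round(2),s['time'])
E
python3 - <<'E'
from h import *
where()
for t in np.arange(0,1.25,.1): print(round(t,2),np.round([30-95.4*np.cos(.6667+t),76+95.4*np.sin(.6667+t)],1))
E
```

```text
unit mm [-79.5   1.  124.5] [-3.141e+00 -2.000e-03  1.000e-01] F [0.86 0.57 0.16] 3.45
0.0 [-45. 135.]
0.1 [-38.7 142.2]
0.2 [-31.8 148.7]
0.3 [-24.2 154.5]
0.4 [-16.1 159.5]
0.5 [ -7.5 163.7]
0.6 [  1.4 167. ]
0.7 [ 10.7 169.4]
0.8 [ 20.1 170.9]
0.9 [ 29.6 171.4]
1.0 [ 39.1 171. ]
1.1 [ 48.6 169.6]
1.2 [ 57.8 167.3]
```

Call:
move_arm(
  deltas=[
    {"x":0.012,"y":0,"z":0,"wx":0,"wy":0,"wz":0,"hand":0},
    {"x":0.018,"y":0,"z":0,"wx":0,"wy":0,"wz":0,"hand":0},
    {"x":0.022,"y":0,"z":0,"wx":0,"wy":0,"wz":0,"hand":0},
    {"x":0.025,"y":0,"z":-0.005,"wx":0,"wy":0,"wz":0,"hand":0},
    {"x":0.029,"y":0,"z":-0.01,"wx":0,"wy":0,"wz":0,"hand":0},
    {"x":0.035,"y":0,"z":-0.016,"wx":0,"wy":0,"wz":0,"hand":0},
    {"x":0.043,"y":0,"z":-0.022,"wx":0,"wy":0,"wz":0,"hand":0},
    {"x":0.051,"y":0,"z":-0.027,"wx":0,"wy":0,"wz":0,"hand":0},
  ],
)

```text
time: 4.45
tool_pos: [0.4919, 0.2079, 0.1508]
tool_rot: [-3.142, -0.001, 0.101]
contact_force: [-0.2, 1.3, -0.1]
opening: 0.0006
```

```bash
python3 - <<'E'
from h import *
where()
im=[]
for n,(u,v) in (("scene",(355,265)),("side",(302,225))):
    a=viewer.read_camera(n)[:,:,::-1];im.append(cv2.resize(a[v-45:v+45,u-45:u+45],None,fx=4.4,fy=4.4,interpolation=cv2.INTER_CUBIC))
cv2.imwrite("pics/c3.png",np.hstack(im))
E
```

```text
unit mm [-28.7   1.4 150.8] [-3.142e+00 -1.000e-03  1.010e-01] F [-0.17  1.28 -0.12] 4.45
```

View pics/c3.png

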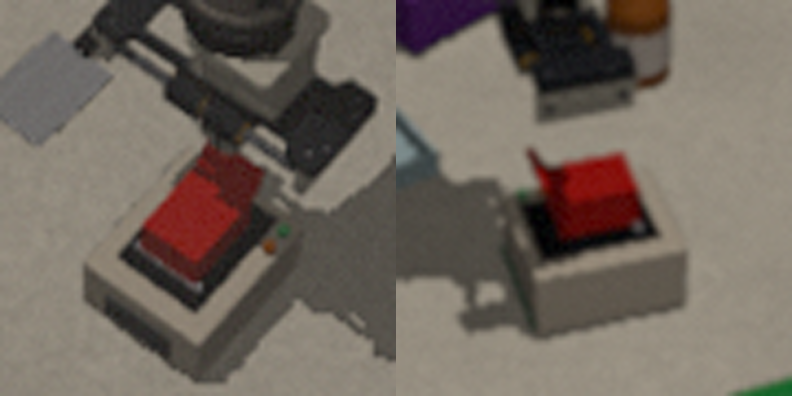

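```bash
python3 - <<'E'
from h import *
s=monitor.observe();T=s['tool_pos']
for n,(u,v),o in (("scene",(355,265),0),("side",(302,225),396)):
    p=viewer.camera_params(n)
    f=lambda X:np.round((proj(p,X)-[u-45,v-45])*4.4+[o,0])
    lx=lambda x,z:np.r_[C+ux*x,z]
    print(n,"tcp",f(T),"tcp+66",f(T+[0,0,.066]),"lip shut",f(lx(-.045,.135)),"lip .4",f(lx(-.016,.1595)),"hinge",f(lx(.03,.076)))
w=viewer.camera_params("wrist");im=viewer.read_camera("wrist")[:,:,::-1];cv2.imwrite("pics/w4.png",im[140:440,140:500].repeat(2,0).repeat(2,1))
print(proj(w,T),proj(w,np.r_[C+ux*-.045,.135]))
E
```

```text
scene tcp [220. 159.] tcp+66 [225. 112.] lip shut [232. 153.] lip .4 [209. 163.] hinge [166. 262.]
side tcp [553. 145.] tcp+66 [551.  78.] lip shut [534. 166.] lip .4 [568. 135.] hinge [625. 205.]
[323.40682536 273.87479668] [325.69013513 291.15650491]
```

View pics/w4.png

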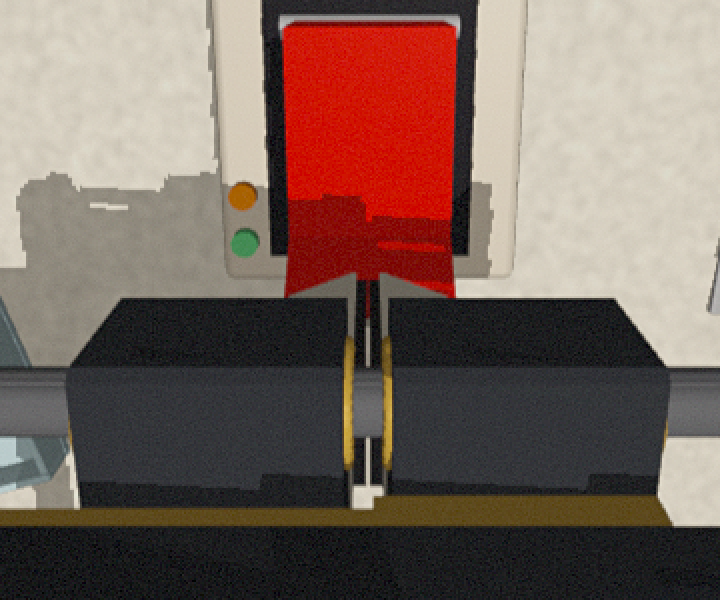

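The guard is still shut. The side crop has the lip at (532,152), exactly its shut position. The fingers taper to a thin tip and passed over the bar, so I'll back off and engage deeper.

Call:
move_arm(
  deltas=[
    {"x":-0.005,"y":0,"z":-0.03,"wx":0,"wy":0,"wz":0,"hand":0},
    {"x":-0.04,"y":0,"z":-0.03,"wx":0,"wy":0,"wz":0,"hand":0},
    {"x":-0.057,"y":0,"z":-0.03,"wx":0,"wy":0,"wz":0,"hand":0},
    {"x":-0.057,"y":0,"z":-0.02,"wx":0,"wy":0,"wz":0,"hand":0},
    {"x":-0.057,"y":0,"z":0.02,"wx":0,"wy":0,"wz":0,"hand":0},
    {"x":-0.057,"y":0,"z":0.045,"wx":0,"wy":0,"wz":0,"hand":0},
    {"x":-0.057,"y":0,"z":0.045,"wx":0,"wy":0,"wz":0,"hand":0},
  ],
)

```text
time: 5.48
tool_pos: [0.4335, 0.2016, 0.103]
tool_rot: [3.141, 0.005, 0.101]
contact_force: [0.2, 1.1, 0.2]
opening: 0.0005
```

```bash
python3 - <<'E'
from h import *
where();T=monitor.observe()['tool_pos']
p=viewer.camera_params("side");c=proj(p,T+[0,0,.04]).astype(int)
a=viewer.read_camera("side")[:,:,::-1];cv2.imwrite("pics/c5.png",cv2.resize(a[c[1]-40:c[1]+40,c[0]-40:c[0]+60],None,fx=7,fy=7,interpolation=cv2.INTER_CUBIC))
for z in(0,.02,.04,.066):print(z,(proj(p,T+[0,0,z])-c+40)*7)
E
```

```text
unit mm [-87.4   0.9 103. ] [3.141 0.005 0.101] F [0.15 1.09 0.19] 5.475
0 [285.63941927 342.55208904]
0.02 [283.58357212 311.88582437]
0.04 [281.49138275 280.67745709]
0.066 [278.7156018  239.27222252]
```

View pics/c5.png

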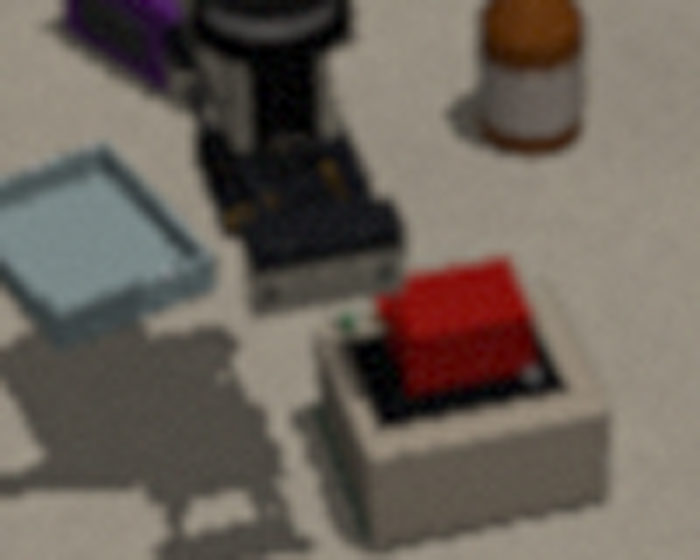

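The side end of the gripper's body, the light plate at (325,280), hides the fingers in this view. The tip is now 32 mm below bar height and in front of it, so I'll push along the arc.

Call:
move_arm(
  deltas=[
    {"x":0.012,"y":0,"z":0,"wx":0,"wy":0,"wz":0,"hand":0},
    {"x":0.024,"y":0,"z":0,"wx":0,"wy":0,"wz":0,"hand":0},
    {"x":0.0325,"y":0,"z":-0.002,"wx":0,"wy":0,"wz":0,"hand":0},
    {"x":0.0385,"y":0,"z":-0.009,"wx":0,"wy":0,"wz":0,"hand":0},
    {"x":0.0455,"y":0,"z":-0.0155,"wx":0,"wy":0,"wz":0,"hand":0},
    {"x":0.0535,"y":0,"z":-0.0215,"wx":0,"wy":0,"wz":0,"hand":0},
    {"x":0.0615,"y":0,"z":-0.0265,"wx":0,"wy":0,"wz":0,"hand":0},
    {"x":0.07,"y":0,"z":-0.031,"wx":0,"wy":0,"wz":0,"hand":0},
  ],
)

```text
time: 6.52
tool_pos: [0.5053, 0.2094, 0.1376]
tool_rot: [-3.141, -0.002, 0.101]
contact_force: [-0.9, 0.7, 2.3]
opening: 0.0007
```

```bash
python3 - <<'E'
from h import *
where()
def red(n,u,v):
    im=viewer.read_camera(n)[:,:,::-1];h=cv2.cvtColor(im,cv2.COLOR_BGR2HSV)
    m=((h[...,0]<6)|(h[...,0]>174))&(h[...,1]>170)&(h[...,2]>60);k=np.zeros_like(m);k[v-50:v+40,u-40:u+40]=1
    ys,xs=np.nonzero(m&k);print(n,len(xs),xs.mean(),ys.mean(),xs.min(),xs.max(),ys.min(),ys.max())
red("scene",355,275);red("side",302,235)
w=viewer.read_camera("wrist")[:,:,::-1];cv2.imwrite("pics/w6.png",w[100:440])
E
```

```text
unit mm [-15.3   1.5 137.6] [-3.141e+00 -2.000e-03  1.010e-01] F [-0.85  0.73  2.3 ] 6.525
scene 316 349.82911392405066 271.7373417721519 339 361 256 284
side 264 305.82954545454544 220.59469696969697 296 316 210 229
```

View pics/w6.png

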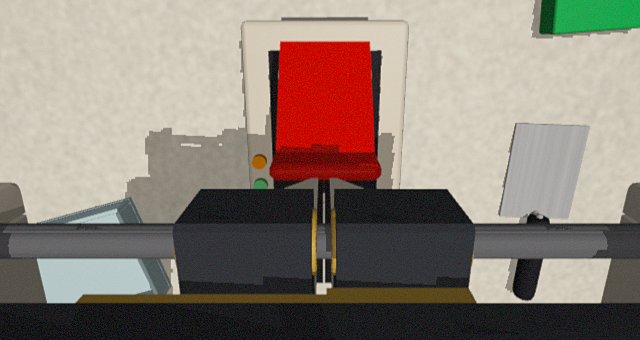

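The guard is rising on the finger: bar at crop row 170, wider and nearer the camera. I'll continue past the tipping point.

Call:
move_arm(
  deltas=[
    {"x":0.009,"y":0,"z":-0.005,"wx":0,"wy":0,"wz":0,"hand":0},
    {"x":0.0185,"y":0,"z":-0.009,"wx":0,"wy":0,"wz":0,"hand":0},
    {"x":0.0275,"y":0,"z":-0.012,"wx":0,"wy":0,"wz":0,"hand":0},
    {"x":0.037,"y":0,"z":-0.014,"wx":0,"wy":0,"wz":0,"hand":0},
    {"x":0.0465,"y":0,"z":-0.014,"wx":0,"wy":0,"wz":0,"hand":0},
    {"x":0.056,"y":0,"z":-0.014,"wx":0,"wy":0,"wz":0,"hand":0},
    {"x":0.056,"y":0,"z":-0.014,"wx":0,"wy":0,"wz":0,"hand":0},
    {"x":0.056,"y":0,"z":-0.014,"wx":0,"wy":0,"wz":0,"hand":0},
  ],
)

```text
time: 7.68
tool_pos: [0.5595, 0.2148, 0.15]
tool_rot: [3.141, 0.001, 0.101]
contact_force: [-0.1, -0.3, -1.3]
opening: 0.0001
```

Call:
move_arm(
  deltas=[
    {"x":-0.02,"y":0,"z":-0.01,"wx":0,"wy":0,"wz":0,"hand":0},
    {"x":-0.06,"y":0,"z":-0.01,"wx":0,"wy":0,"wz":0,"hand":0},
    {"x":-0.1,"y":0,"z":-0.01,"wx":0,"wy":0,"wz":0,"hand":0},
    {"x":-0.1,"y":0,"z":-0.01,"wx":0,"wy":0,"wz":0,"hand":0},
  ],
)

```text
time: 8.18
tool_pos: [0.4576, 0.2046, 0.1606]
tool_rot: [3.141, 0.001, 0.102]
contact_force: [0.6, -0.5, 1.2]
opening: 0.0006
```

```bash
python3 - <<'E'
from h import *
where()
w=viewer.read_camera("wrist")[:,:,::-1];cv2.imwrite("pics/w7.png",w[0:440]);np.savez("w7.npz",**viewer.camera_params("wrist"))
E
```

```text
unit mm [-63.1   1.5 160.6] [3.141e+00 1.000e-03 1.020e-01] F [ 0.62 -0.46  1.21] 8.175
```

View pics/w7.png

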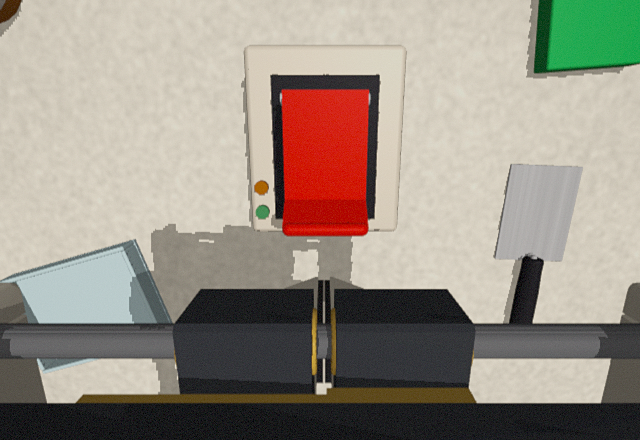

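The guard has fallen shut again: bar at row 233 on the closed unit, toggle untouched. I'll repeat the push and measure the guard angle numerically from the bar's place in the views before letting go.

Call:
move_arm(
  deltas=[
    {"x":-0.026,"y":0,"z":0,"wx":0,"wy":0,"wz":0,"hand":0},
    {"x":-0.026,"y":0,"z":0.03,"wx":0,"wy":0,"wz":0,"hand":0},
    {"x":-0.026,"y":0,"z":0.055,"wx":0,"wy":0,"wz":0,"hand":0},
    {"x":-0.015,"y":0,"z":0.057,"wx":0,"wy":0,"wz":0,"hand":0},
    {"x":0.0,"y":0,"z":0.057,"wx":0,"wy":0,"wz":0,"hand":0},
    {"x":0.0065,"y":0,"z":0.053,"wx":0,"wy":0,"wz":0,"hand":0},
    {"x":0.0125,"y":0,"z":0.046,"wx":0,"wy":0,"wz":0,"hand":0},
    {"x":0.0195,"y":0,"z":0.0395,"wx":0,"wy":0,"wz":0,"hand":0},
  ],
)

```text
time: 9.22
tool_pos: [0.4815, 0.207, 0.1221]
tool_rot: [-3.141, -0.002, 0.101]
contact_force: [-0.1, -0.7, 0.3]
opening: 0.0005
```

Call:
move_arm(
  deltas=[
    {"x":0.008,"y":0,"z":-0.006,"wx":0,"wy":0,"wz":0,"hand":0},
    {"x":0.016,"y":0,"z":-0.011,"wx":0,"wy":0,"wz":0,"hand":0},
    {"x":0.0245,"y":0,"z":-0.0155,"wx":0,"wy":0,"wz":0,"hand":0},
    {"x":0.0335,"y":0,"z":-0.0195,"wx":0,"wy":0,"wz":0,"hand":0},
    {"x":0.043,"y":0,"z":-0.0235,"wx":0,"wy":0,"wz":0,"hand":0},
    {"x":0.052,"y":0,"z":-0.0265,"wx":0,"wy":0,"wz":0,"hand":0},
  ],
)

```text
time: 9.98
tool_pos: [0.5322, 0.212, 0.1474]
tool_rot: [3.142, -0.0, 0.101]
contact_force: [0.0, 0.3, 0.4]
opening: 0.0005
```

```bash
cat >> h.py <<'E'
def guard():
    """red mask in each fixed view, compared with the guard's outline points projected at each angle"""
    from scipy.spatial import ConvexHull
    pts=np.array([(-75,59),(-66,38),(-66,0),(0,0),(0,38)])
    M={}
    for n in("scene","side"):
        im=viewer.read_camera(n)[:,:,::-1];h=cv2.cvtColor(im,cv2.COLOR_BGR2HSV);p=viewer.camera_params(n)
        m=((h[...,0]<6)|(h[...,0]>174))&(h[...,1]>170)&(h[...,2]>50)
        o=proj(p,np.r_[C+ux*.03,.1]).astype(int);k=np.zeros_like(m);k[o[1]-50:o[1]+40,o[0]-45:o[0]+45]=1
        ys,xs=np.nonzero(m&k);M[n]=(p,np.array([xs.min(),xs.max(),ys.min(),ys.max()]) if len(xs) else None,len(xs))
    for n,(p,b,N) in M.items():
        print(n,N,"box",b)
        for t in(0,.5,.75,1,1.25,1.75):
            Q=[]
            for x,z in pts/1e3:
                X=.03+x*np.cos(t)+z*np.sin(t);Z=.076-x*np.sin(t)+z*np.cos(t)
                for y in(-.025,.025):Q.append(proj(p,np.r_[C+ux*X+uy*y,Z]))
            Q=np.array(Q);print("  ",t,np.round([*Q.T[0][[Q[:,0].argmin(),Q[:,0].argmax()]],Q[:,1].min(),Q[:,1].max()],0))
E
python3 -c "
from h import *
where();guard()
w=viewer.read_camera('wrist')[:,:,::-1];h=cv2.cvtColor(w,cv2.COLOR_BGR2HSV);m=((h[...,0]<6)|(h[...,0]>174))&(h[...,1]>170)&(h[...,2]>50);ys,xs=np.nonzero(m);print(len(xs))
for r in range(ys.min(),ys.max()+1,6):
  q=xs[ys==r]
  if len(q):print(r,q.min(),q.max(),end='; ')
cv2.imwrite('pics/w8.png',w)"
```

```text
unit mm [ 11.8   1.4 147.4] [ 3.142 -0.     0.101] F [0.03 0.31 0.37] 9.975
scene 223 box [339 358 262 285]
   0 [342. 369. 251. 284.]
   0.5 [338. 365. 254. 284.]
   0.75 [337. 364. 258. 286.]
   1 [335. 361. 259. 288.]
   1.25 [335. 359. 261. 290.]
   1.75 [328. 354. 268. 293.]
side 284 box [295 315 210 229]
   0 [286. 311. 213. 235.]
   0.5 [291. 316. 205. 231.]
   0.75 [294. 318. 202. 231.]
   1 [297. 320. 201. 231.]
   1.25 [301. 321. 201. 231.]
   1.75 [307. 331. 205. 231.]
7079
200 283 366; 206 282 366; 212 283 366; 218 283 366; 224 282 366; 230 282 367; 236 282 367; 242 282 367; 248 282 367; 254 282 366; 260 282 367; 266 282 367; 272 282 367; 278 282 367; 284 282 367; 290 323 324; 296 323 324; 302 323 324; 308 323 324; 314 323 324; 320 324 324;
```

```bash
python3 -c "
from h import *
w=cv2.imread('pics/w8.png')[130:380,120:520]
o=[cv2.resize(w,(400,250))]
T=monitor.observe()['tool_pos']
for n in('scene','side'):
    p=viewer.camera_params(n);c=proj(p,T).astype(int);a=viewer.read_camera(n)[:,:,::-1]
    o.append(cv2.resize(a[c[1]-25:c[1]+25,c[0]-32:c[0]+32],(400,312),interpolation=cv2.INTER_CUBIC))
top=np.hstack([o[0],cv2.resize(cv2.imread('pics/w6.png')[30:280,120:520],(400,250))])
cv2.imwrite('pics/m9.png',np.vstack([top,np.hstack(o[1:])]))"
```

```text
(no output)
```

View pics/m9.png

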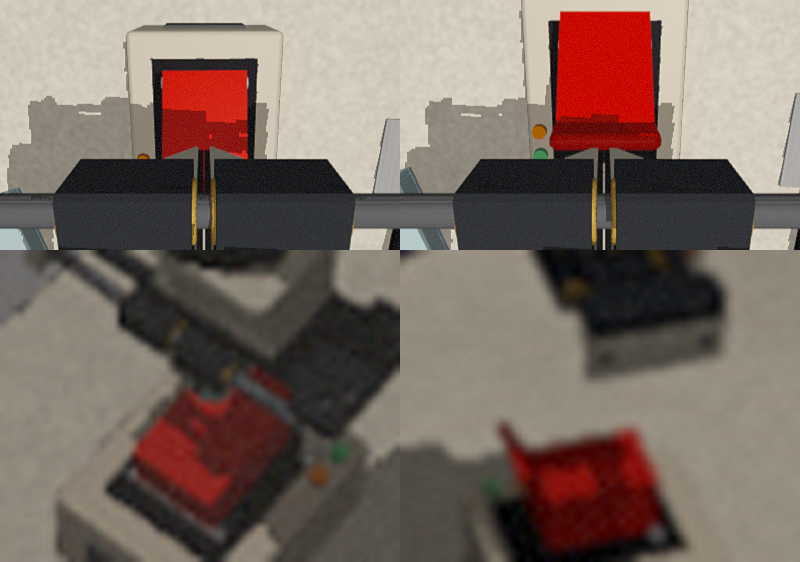

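In this picture the guard is shut and the fingertip is above the hood. The visible fingertips sit about 24 mm short of where I project the TCP, so the bar slipped under the tip each time. I'll tilt the tool 35° (tip forward) and hook under the bar with more depth.

Call:
move_arm(
  deltas=[
    {"x":0,"y":0,"z":-0.045,"wx":0,"wy":0,"wz":0,"hand":0},
    {"x":-0.06,"y":0,"z":-0.045,"wx":0,"wy":0,"wz":0,"hand":0},
    {"x":-0.106,"y":0,"z":-0.045,"wx":0,"wy":10,"wz":0,"hand":0},
    {"x":-0.106,"y":0,"z":-0.045,"wx":0,"wy":20,"wz":0,"hand":0},
    {"x":-0.106,"y":0,"z":-0.02,"wx":0,"wy":30,"wz":0,"hand":0},
    {"x":-0.106,"y":0,"z":0.02,"wx":0,"wy":35,"wz":0,"hand":0},
    {"x":-0.106,"y":0,"z":0.043,"wx":0,"wy":35,"wz":0,"hand":0},
    {"x":-0.106,"y":0,"z":0.043,"wx":0,"wy":35,"wz":0,"hand":0},
  ],
)

```text
time: 11.22
tool_pos: [0.4205, 0.2129, 0.1175]
tool_rot: [3.118, -0.599, 0.094]
contact_force: [15.3, 10.5, 9.2]
opening: 0.0004
```

```bash
cat >> h.py <<'E'
def rows(path,start,a=35):
    a=np.deg2rad(a)
    for x,z in path:
        dx,dz=x-start[0],z-start[1];print(f"({x},{z}) x {(dx*np.cos(a)+dz*np.sin(a))/1e3:.4f} z {(dx*np.sin(a)-dz*np.cos(a))/1e3:.4f}")
E
python3 -c "
from h import *
where();rows([(-70,104),(-48,104),(-37,104),(-31,111),(-24,118),(-16,123.5),(-8,128.5),(.5,133),(9.4,136)],(-95,104))"
```

```text
unit mm [-99.2  13.4 117.5] [ 3.118 -0.599  0.094] F [15.25 10.5   9.21] 11.225
(-70,104) x 0.0205 z 0.0143
(-48,104) x 0.0385 z 0.0270
(-37,104) x 0.0475 z 0.0333
(-31,111) x 0.0564 z 0.0310
(-24,118) x 0.0662 z 0.0293
(-16,123.5) x 0.0759 z 0.0293
(-8,128.5) x 0.0853 z 0.0298
(0.5,133) x 0.0949 z 0.0310
(9.4,136) x 0.1039 z 0.0337
```

Call:
move_arm(
  deltas=[
    {"x":0,"y":0,"z":0,"wx":0,"wy":0,"wz":0,"hand":0},
  ],
)

```text
time: 11.35
tool_pos: [0.42, 0.2122, 0.1168]
tool_rot: [3.111, -0.597, 0.104]
contact_force: [0.3, 0.3, 0.3]
opening: 0.0006
```

```bash
python3 -c "
from h import *
where();s=monitor.observe();print(s['qpos'].round(3),s['qvel'].round(3),s['torque'].round(2))
for n in('scene','side'):
    cv2.imwrite(f'pics/{n}10.png',viewer.read_camera(n)[:,:,::-1])
    a=cv2.imread(f'pics/{n}10.png');b=cv2.imread(f'pics/{n}0.png');p=viewer.camera_params(n)
    # tray: pale-blue centroid then/now
    for i in(b,a):
        h=cv2.cvtColor(i,cv2.COLOR_BGR2HSV);m=(h[...,0]>85)&(h[...,0]<110)&(h[...,1]>30)&(h[...,1]<110)
        c=(438,290) if n=='scene' else (248,213);k=np.zeros_like(m);k[c[1]-25:c[1]+25,c[0]-30:c[0]+30]=1
        ys,xs=np.nonzero(m&k);print(n,len(xs),xs.mean(),ys.mean(),xs.min(),xs.max(),ys.min(),ys.max())
guard()"
```

```text
unit mm [-99.8  12.8 116.8] [ 3.111 -0.597  0.104] F [0.27 0.26 0.29] 11.35
[ 0.479  0.158  2.272 -0.995  0.283  2.864] [-0.017 -0.025 -0.055 -0.054 -0.017 -0.13 ] [0.02 0.37 0.02]
scene 60 437.21666666666664 291.96666666666664 414 458 271 308
scene 102 436.6372549019608 289.80392156862746 414 458 272 309
side 140 247.92857142857142 212.87142857142857 231 265 200 226
side 122 245.5327868852459 212.45081967213116 231 261 193 226
scene 374 box [343 368 252 279]
   0 [342. 369. 251. 284.]
   0.5 [338. 365. 254. 284.]
   0.75 [337. 364. 258. 286.]
   1 [335. 361. 259. 288.]
   1.25 [335. 359. 261. 290.]
   1.75 [328. 354. 268. 293.]
side 310 box [288 312 216 233]
   0 [286. 311. 213. 235.]
   0.5 [291. 316. 205. 231.]
   0.75 [294. 318. 202. 231.]
   1 [297. 320. 201. 231.]
   1.25 [301. 321. 201. 231.]
   1.75 [307. 331. 205. 231.]
```

There is no contact: joints 4 and 5 hit their range limits, so a 35° tilt is out of reach here. I'll reduce the tilt to about 15°.

Call:
move_arm(
  deltas=[
    {"x":0.01,"y":0,"z":-0.012,"wx":0,"wy":-10,"wz":0,"hand":0},
    {"x":0.017,"y":0,"z":-0.025,"wx":0,"wy":-20,"wz":0,"hand":0},
    {"x":0.017,"y":0,"z":-0.025,"wx":0,"wy":-20,"wz":0,"hand":0},
    {"x":0.017,"y":0,"z":-0.025,"wx":0,"wy":-20,"wz":0,"hand":0},
  ],
)

```text
time: 12.05
tool_pos: [0.424, 0.214, 0.1511]
tool_rot: [3.12, -0.254, 0.093]
contact_force: [-0.3, 0.4, -0.0]
opening: 0.0002
```

```bash
python3 -c "
from h import *
where();s=monitor.observe();print(s['qpos'].round(3),s['qvel'].round(3))"
```

```text
unit mm [-95.7  14.2 151.1] [ 3.12  -0.254  0.093] F [-0.3   0.35 -0.04] 12.05
[ 0.373  0.174  1.931 -0.126  0.802  1.93 ] [-0.183  0.114 -0.335  0.659  0.592 -0.762]
```

Call:
move_arm(
  deltas=[
    {"x":0,"y":0.013,"z":0,"wx":0,"wy":0,"wz":0,"hand":0},
    {"x":0,"y":0.013,"z":0,"wx":0,"wy":0,"wz":0,"hand":0},
    {"x":-0.007,"y":0.013,"z":0.027,"wx":0,"wy":0,"wz":0,"hand":0},
    {"x":-0.0147,"y":0.013,"z":0.055,"wx":0,"wy":0,"wz":0,"hand":0},
    {"x":-0.0147,"y":0.013,"z":0.055,"wx":0,"wy":0,"wz":0,"hand":0},
    {"x":-0.0147,"y":0.013,"z":0.055,"wx":0,"wy":0,"wz":0,"hand":0},
  ],
)

```text
time: 12.8
tool_pos: [0.423, 0.1992, 0.0929]
tool_rot: [3.118, -0.253, 0.091]
contact_force: [0.2, -0.2, 0.8]
opening: 0.0005
```

```bash
python3 -c "
from h import *
where();s=monitor.observe();print(s['qpos'].round(3))
T=s['tool_pos'];d=T[:2]-C;a=-np.rad2deg(s['tool_rot'][1])
rows([(-70,94),(-55,94),(-45,94),(-39,101),(-32,108),(-24,113.5),(-16,118.5),(-7.5,123)],(d@ux*1e3,T[2]*1e3),a)"
```

```text
unit mm [-98.1  -0.5  92.9] [ 3.118 -0.253  0.091] F [ 0.22 -0.18  0.82] 12.8
[ 0.34   0.25   2.032 -0.146  0.625  1.93 ]
(-70,94) x 0.0275 z 0.0060
(-55,94) x 0.0420 z 0.0098
(-45,94) x 0.0517 z 0.0123
(-39,101) x 0.0593 z 0.0070
(-32,108) x 0.0678 z 0.0020
(-24,113.5) x 0.0769 z -0.0013
(-16,118.5) x 0.0859 z -0.0042
(-7.5,123) x 0.0953 z -0.0064
```

Call:
move_arm(
  deltas=[
    {"x":0.0275,"y":0,"z":0.006,"wx":0,"wy":0,"wz":0,"hand":0},
    {"x":0.042,"y":0,"z":0.01,"wx":0,"wy":0,"wz":0,"hand":0},
    {"x":0.0515,"y":0,"z":0.012,"wx":0,"wy":0,"wz":0,"hand":0},
    {"x":0.0595,"y":0,"z":0.007,"wx":0,"wy":0,"wz":0,"hand":0},
    {"x":0.068,"y":0,"z":0.002,"wx":0,"wy":0,"wz":0,"hand":0},
    {"x":0.077,"y":0,"z":-0.0015,"wx":0,"wy":0,"wz":0,"hand":0},
    {"x":0.086,"y":0,"z":-0.004,"wx":0,"wy":0,"wz":0,"hand":0},
    {"x":0.0955,"y":0,"z":-0.0065,"wx":0,"wy":0,"wz":0,"hand":0},
  ],
)

```text
time: 13.8
tool_pos: [0.5132, 0.2073, 0.1223]
tool_rot: [3.118, -0.252, 0.091]
contact_force: [-0.3, -0.5, 0.4]
opening: 0.0005
```

```bash
cat >> h.py <<'E'
def wristbar(name):
    w=viewer.camera_params("wrist");im=viewer.read_camera("wrist")[:,:,::-1];cv2.imwrite(f"pics/{name}.png",im)
    h=cv2.cvtColor(im,cv2.COLOR_BGR2HSV);m=((h[...,0]<6)|(h[...,0]>174))&(h[...,1]>170)&(h[...,2]>50)
    ys,xs=np.nonzero(m)
    for r in range(ys.min(),ys.max()+1,8):
        q=xs[ys==r]
        if len(q):print(r,q.min(),q.max(),end="; ")
    print()
    for t in np.arange(0,1.8,.2):
        B=[proj(w,np.r_[C+ux*(.03-.0954*np.cos(.6667+t))+uy*y,.076+.0954*np.sin(.6667+t)]) for y in(.025,-.025)]
        print(round(t,1),"bar",np.round(B[0]),np.round(B[1]))
E
python3 -c "
from h import *
where();wristbar('w11');guard()"
```

```text
unit mm [ -7.6  -1.3 122.3] [ 3.118 -0.252  0.091] F [-0.32 -0.48  0.45] 13.8
165 289 361; 173 273 361; 181 273 362; 189 271 364; 197 271 365; 205 271 365; 213 270 366; 221 269 367; 229 269 368; 237 269 369; 245 268 370; 253 268 370; 261 267 371; 269 264 378; 277 261 379; 285 265 368; 293 323 324; 
0.0 bar [272. 353.] [373. 351.]
0.2 bar [268. 335.] [377. 332.]
0.4 bar [264. 306.] [380. 303.]
0.6 bar [261. 267.] [383. 265.]
0.8 bar [259. 221.] [384. 219.]
1.0 bar [258. 172.] [384. 171.]
1.2 bar [258. 127.] [382. 126.]
1.4 bar [260.  90.] [378.  89.]
1.6 bar [263.  63.] [374.  62.]
scene 340 box [339 361 256 284]
   0 [342. 369. 251. 284.]
   0.5 [338. 365. 254. 284.]
   0.75 [337. 364. 258. 286.]
   1 [335. 361. 259. 288.]
   1.25 [335. 359. 261. 290.]
   1.75 [328. 354. 268. 293.]
side 257 box [296 316 213 229]
   0 [286. 311. 213. 235.]
   0.5 [291. 316. 205. 231.]
   0.75 [294. 318. 202. 231.]
   1 [297. 320. 201. 231.]
   1.25 [301. 321. 201. 231.]
   1.75 [307. 331. 205. 231.]
```

The bar's position in the wrist view (row ~274, columns 261–379) gives a guard angle of about 0.56. I'll continue.

Call:
move_arm(
  deltas=[
    {"x":0.0095,"y":0,"z":-0.0015,"wx":0,"wy":0,"wz":0,"hand":0},
    {"x":0.0195,"y":0,"z":-0.002,"wx":0,"wy":0,"wz":0,"hand":0},
    {"x":0.029,"y":0,"z":-0.002,"wx":0,"wy":0,"wz":0,"hand":0},
  ],
)

```text
time: 14.32
tool_pos: [0.5411, 0.2099, 0.1314]
tool_rot: [3.118, -0.252, 0.091]
contact_force: [0.0, 0.6, 0.3]
opening: 0.0008
```

```bash
python3 -c "
from h import *
where();wristbar('w12')"
```

```text
unit mm [ 20.4  -1.5 131.4] [ 3.118 -0.252  0.091] F [0.04 0.57 0.32] 14.325
69 570 570; 205 277 358; 213 275 359; 221 274 360; 229 273 363; 237 272 364; 245 271 365; 253 270 367; 261 265 376; 269 261 378; 277 264 373; 285 268 370; 293 323 324; 301 323 324; 309 323 324; 317 324 324; 
0.0 bar [274. 401.] [370. 398.]
0.2 bar [271. 387.] [374. 384.]
0.4 bar [268. 363.] [377. 360.]
0.6 bar [265. 329.] [380. 326.]
0.8 bar [263. 287.] [381. 285.]
1.0 bar [262. 242.] [380. 240.]
1.2 bar [262. 198.] [378. 197.]
1.4 bar [264. 160.] [375. 159.]
1.6 bar [266. 131.] [371. 130.]
```

Call:
move_arm(
  deltas=[
    {"x":0.0095,"y":0,"z":0.001,"wx":0,"wy":0,"wz":0,"hand":0},
    {"x":0.0185,"y":0,"z":0.003,"wx":0,"wy":0,"wz":0,"hand":0},
    {"x":0.025,"y":0,"z":0.0045,"wx":0,"wy":0,"wz":0,"hand":0},
    {"x":0.025,"y":0,"z":0.0045,"wx":0,"wy":0,"wz":0,"hand":0},
  ],
)

```text
time: 14.88
tool_pos: [0.5658, 0.2119, 0.1327]
tool_rot: [3.117, -0.251, 0.091]
contact_force: [-0.0, -0.4, -0.1]
opening: 0.0004
```

```bash
python3 -c "
from h import *
where();wristbar('w13');guard()"
```

```text
unit mm [ 45.2  -2.  132.7] [ 3.117 -0.251  0.091] F [-0.01 -0.38 -0.13] 14.875
71 607 607; 167 268 365; 175 267 365; 183 267 365; 191 268 365; 199 269 364; 207 269 364; 215 270 364; 223 270 364; 231 270 364; 239 270 364; 247 270 365; 255 270 365; 263 270 366; 271 269 367; 279 269 366; 
0.0 bar [275. 446.] [369. 443.]
0.2 bar [271. 436.] [373. 433.]
0.4 bar [268. 415.] [376. 412.]
0.6 bar [265. 384.] [379. 381.]
0.8 bar [263. 345.] [380. 342.]
1.0 bar [262. 300.] [379. 298.]
1.2 bar [263. 256.] [377. 254.]
1.4 bar [264. 216.] [374. 214.]
1.6 bar [267. 184.] [371. 182.]
scene 267 box [329 351 271 291]
   0 [342. 369. 251. 284.]
   0.5 [338. 365. 254. 284.]
   0.75 [337. 364. 258. 286.]
   1 [335. 361. 259. 288.]
   1.25 [335. 359. 261. 290.]
   1.75 [328. 354. 268. 293.]
side 299 box [310 330 206 231]
   0 [286. 311. 213. 235.]
   0.5 [291. 316. 205. 231.]
   0.75 [294. 318. 202. 231.]
   1 [297. 320. 201. 231.]
   1.25 [301. 321. 201. 231.]
   1.75 [307. 331. 205. 231.]
```

The guard is open on its stop: both fixed views match 1.75. Next I'll retract forward and lower in front of the toggle.

Call:
move_arm(
  deltas=[
    {"x":-0.024,"y":-0.001,"z":-0.006,"wx":0,"wy":0,"wz":0,"hand":0},
    {"x":-0.0484,"y":-0.002,"z":-0.0125,"wx":0,"wy":0,"wz":0,"hand":0},
    {"x":-0.092,"y":-0.002,"z":-0.0237,"wx":0,"wy":0,"wz":0,"hand":0},
    {"x":-0.092,"y":-0.002,"z":-0.0237,"wx":0,"wy":0,"wz":0,"hand":0},
    {"x":-0.099,"y":-0.002,"z":0.0035,"wx":0,"wy":0,"wz":0,"hand":0},
    {"x":-0.104,"y":-0.002,"z":0.0228,"wx":0,"wy":0,"wz":0,"hand":0},
    {"x":-0.104,"y":-0.002,"z":0.0228,"wx":0,"wy":0,"wz":0,"hand":0},
  ],
)

```text
time: 15.9
tool_pos: [0.4705, 0.2046, 0.0839]
tool_rot: [3.117, -0.249, 0.091]
contact_force: [-0.2, -0.2, -0.5]
opening: 0.0005
```

```bash
python3 -c "
from h import *
where();guard()
w=viewer.camera_params('wrist');cv2.imwrite('pics/w14.png',viewer.read_camera('wrist')[:,:,::-1]);T=monitor.observe()['tool_pos']
for x,z in((-.0184,.1003),(.0104,.1003)):print(proj(w,np.r_[C+ux*x,z]))
print(proj(w,T))"
```

```text
unit mm [-50.4   0.2  83.9] [ 3.117 -0.249  0.091] F [-0.22 -0.2  -0.47] 15.9
scene 259 box [329 351 271 291]
   0 [342. 369. 251. 284.]
   0.5 [338. 365. 254. 284.]
   0.75 [337. 364. 258. 286.]
   1 [335. 361. 259. 288.]
   1.25 [335. 359. 261. 290.]
   1.75 [328. 354. 268. 293.]
side 296 box [310 330 206 231]
   0 [286. 311. 213. 235.]
   0.5 [291. 316. 205. 231.]
   0.75 [294. 318. 202. 231.]
   1 [297. 320. 201. 231.]
   1.25 [301. 321. 201. 231.]
   1.75 [307. 331. 205. 231.]
[324.14521437 214.40795058]
[323.26985987 154.89771371]
[323.26588094 273.69319267]
```

Call:
move_arm(
  deltas=[
    {"x":-0.0015,"y":0,"z":0.006,"wx":0,"wy":0,"wz":0,"hand":0},
    {"x":0.008,"y":0,"z":0.0085,"wx":0,"wy":0,"wz":0,"hand":0},
    {"x":0.015,"y":0,"z":0.0103,"wx":0,"wy":0,"wz":0,"hand":0},
    {"x":0.022,"y":0,"z":0.012,"wx":0,"wy":0,"wz":0,"hand":0},
    {"x":0.029,"y":0,"z":0.0138,"wx":0,"wy":0,"wz":0,"hand":0},
    {"x":0.036,"y":0,"z":0.0155,"wx":0,"wy":0,"wz":0,"hand":0},
    {"x":0.043,"y":0,"z":0.0173,"wx":0,"wy":0,"wz":0,"hand":0},
  ],
)

```text
time: 16.92
tool_pos: [0.5169, 0.2086, 0.0789]
tool_rot: [3.118, -0.252, 0.091]
contact_force: [-1.0, -0.0, 0.7]
opening: 0.0007
```

```bash
cat >> h.py <<'E'
def knob(name,f=None):
    w=viewer.camera_params("wrist")
    im=viewer.read_camera("wrist")[:,:,::-1];cv2.imwrite(f"pics/{name}.png",im)
    h=cv2.cvtColor(im,cv2.COLOR_BGR2HSV)
    for t in(0,.25,.5,.75,1.):
        a=t-.5;u=proj(w,np.r_[C+ux*(-.004+.03*np.sin(a)),.074+.03*np.cos(a)]);print(t,u.round(),end=" ")
    print()
    for r in range(100,300,8): print(r,im[r,306:344:3].mean(1).astype(int))
E
python3 -c "
from h import *
where();knob('w15')"
```

```text
unit mm [-3.7 -0.4 78.9] [ 3.118 -0.252  0.091] F [-1.01 -0.04  0.68] 16.925
0 [324. 310.] 0.25 [324. 297.] 0.5 [324. 281.] 0.75 [323. 265.] 1.0 [323. 250.] 
100 [69 70 77 72 73 69 75 75 72 70 79 74 74]
108 [69 70 75 77 71 77 75 80 69 74 69 72 75]
116 [75 75 77 81 72 69 71 77 74 69 69 75 78]
124 [72 75 73 73 74 72 74 80 75 72 70 79 74]
132 [75 82 76 71 74 78 83 77 75 76 85 77 88]
140 [79 81 69 78 75 83 79 78 72 75 76 76 72]
148 [72 73 72 85 78 71 75 77 75 85 76 74 81]
156 [79 83 76 76 74 79 77 82 77 70 79 85 77]
164 [52 52 54 43 66 44 40 47 57 40 49 39 41]
172 [47 62 63 66 60 57 50 56 60 51 48 51 57]
180 [56 59 52 51 59 60 47 56 56 54 52 65 52]
188 [46 49 56 51 53 57 49 59 56 65 53 58 51]
196 [54 46 47 62 58 55 61 60 68 60 53 55 47]
204 [100  99  96 150 151 151 156 155 154 154 158 156 154]
212 [168 169 169 167 170 169 165 167 167 167 164 169 166]
220 [40 34 35 36 23 28 21 33 31 52 49 55 48]
228 [45 48 50 42 44 47 46 54 44 53 46 51 51]
236 [45 48 49 46 53 44 47 49 45 43 50 49 49]
244 [52 54 52 50 42 46 38 43 47 45 51 49 45]
252 [52 49 48 49 45 48 49 48 48 47 45 46 43]
260 [ 38 114 190 189 188 188 185 188 188 117  48  45  45]
268 [190 185 186 187 134 128 159 188 186 188 192  40  45]
276 [182 185 186 101 122 135 136 125 173 174 187  70  48]
284 [136 139 134 137  46  30  60  26 141 137 137 139 139]
292 [ 24  35  38 142  41  22  56  19 112 144  31  28  31]
```

The ball is centred near row 271, so the toggle is at about 0.65. I'll push a few mm more.

Call:
move_arm(
  deltas=[
    {"x":0.003,"y":0,"z":0.0008,"wx":0,"wy":0,"wz":0,"hand":0},
    {"x":0.006,"y":0,"z":0.0015,"wx":0,"wy":0,"wz":0,"hand":0},
    {"x":0.0085,"y":0,"z":0.002,"wx":0,"wy":0,"wz":0,"hand":0},
    {"x":0.0085,"y":0,"z":0.002,"wx":0,"wy":0,"wz":0,"hand":0},
  ],
)

```text
time: 17.48
tool_pos: [0.5253, 0.2093, 0.079]
tool_rot: [3.118, -0.252, 0.091]
contact_force: [0.4, -0.2, 0.0]
opening: 0.0004
```

```bash
cat >> h.py <<'E'
def ball(name):
    w=viewer.camera_params("wrist")
    im=viewer.read_camera("wrist")[:,:,::-1];cv2.imwrite(f"pics/{name}.png",im);g=im.mean(2)
    for t in(0,.5,.68,.8,.9,1.):
        a=t-.5;X=np.r_[C+ux*(-.004+.03*np.sin(a)),.074+.03*np.cos(a)];u=proj(w,X);D=(w["R"]@X+w["t"])[2];print(t,u.round(),"top",round(u[1]-382*.006/D,1))
    b=g[:,316:331].mean(1);print([(r,int(b[r])) for r in range(200,300,3)])
E
python3 -c "
from h import *
where();ball('w16')"
```

```text
unit mm [ 4.7 -0.6 79. ] [ 3.118 -0.252  0.091] F [ 0.37 -0.19  0.03] 17.475
0 [324. 328.] top 315.3
0.5 [324. 299.] top 286.2
0.68 [324. 287.] top 274.5
0.8 [323. 280.] top 266.8
0.9 [323. 273.] top 260.6
1.0 [323. 267.] top 254.6
[(200, 56), (203, 53), (206, 53), (209, 55), (212, 54), (215, 58), (218, 69), (221, 160), (224, 176), (227, 176), (230, 155), (233, 103), (236, 37), (239, 46), (242, 46), (245, 45), (248, 48), (251, 46), (254, 47), (257, 44), (260, 46), (263, 46), (266, 47), (269, 42), (272, 150), (275, 185), (278, 178), (281, 63), (284, 58), (287, 55), (290, 54), (293, 51), (296, 35), (299, 37)]
```

Call:
move_arm(
  deltas=[
    {"x":0.003,"y":0,"z":-0.012,"wx":0,"wy":0,"wz":0,"hand":0},
    {"x":-0.005,"y":0,"z":-0.018,"wx":0,"wy":0,"wz":0,"hand":0},
    {"x":-0.03,"y":0,"z":-0.0233,"wx":0,"wy":0,"wz":0,"hand":0},
    {"x":-0.03,"y":0,"z":-0.0233,"wx":0,"wy":0,"wz":0,"hand":0},
  ],
)

```text
time: 18.02
tool_pos: [0.4885, 0.2066, 0.0944]
tool_rot: [3.117, -0.25, 0.091]
contact_force: [0.4, -0.1, 1.2]
opening: 0.0003
```

```bash
python3 -c "
from h import *
where();ball('w17');w=viewer.camera_params('wrist')
g=cv2.imread('pics/w17.png').mean(2)
for r in range(176,270,6):print(r,g[r,290:356:4].astype(int))"
```

```text
unit mm [-32.2   0.4  94.4] [ 3.117 -0.25   0.091] F [ 0.38 -0.11  1.21] 18.025
0 [324. 248.] top 236.6
0.5 [324. 220.] top 208.0
0.68 [324. 209.] top 197.3
0.8 [323. 202.] top 190.5
0.9 [323. 197.] top 185.1
1.0 [323. 192.] top 180.0
[(200, 50), (203, 49), (206, 174), (209, 193), (212, 195), (215, 190), (218, 153), (221, 144), (224, 142), (227, 139), (230, 139), (233, 138), (236, 127), (239, 143), (242, 177), (245, 189), (248, 194), (251, 188), (254, 176), (257, 152), (260, 66), (263, 46), (266, 46), (269, 46), (272, 47), (275, 46), (278, 70), (281, 56), (284, 55), (287, 53), (290, 52), (293, 50), (296, 35), (299, 34)]
176 [48 54 52 50 50 45 47 41 53 55 52 51 47 43 59 53 52]
182 [49 40 51 51 52 51 45 50 52 43 48 50 50 58 50 53 53]
188 [51 47 49 47 52 50 49 54 47 55 55 53 59 53 55 57 54]
194 [44 51 54 55 49 53 51 53 55 51 51 51 50 52 52 50 40]
200 [51 46 49 53 44 49 51 45 45 53 57 50 54 51 48 51 56]
206 [ 47  52  50  48  52  43 133 192 194 187  86  57  51  55  53  57  48]
212 [ 47  52  52  45  55 198 195 192 195 195 198 196  51  49  51  51  47]
218 [ 48  53  48  46 192 192 193 119 140 159 198 195  76  54  52  53  54]
224 [ 52  51  42  49 191 189 178 122 140 133 192 190  81  50  39  51  52]
230 [ 51  47  44  43  48 193 131 117 141 137 195 193  44  53  54  57  51]
236 [ 43  49  49  46  49  42 105 120 136 141 121  44  50  45  50  49  56]
242 [ 46  43  53  50  50  29 128 172 180 184 169  46  46  50  50  54  50]
248 [ 51  48  45  51  33  29 157 189 200 201 185 135  52  46  46  49  48]
254 [ 45  48  48  23  31  22 134 171 181 183 171  48  43  49  41  47  52]
260 [45 46 56 29 22 31 29 38 95 75 42 39 49 51 45 52 49]
266 [46 46 44 52 39 31 49 50 47 45 51 47 45 54 40 47 39]
```

The image shows a base nut at rows 205–237 and the ball itself at rows 240–259, which is where "off" projects. So the toggle is still off and the finger passed over it: the fingers really do end about 28 mm short of the TCP. I'll lower carefully in front of it, watching the force.

Call:
move_arm(
  deltas=[
    {"x":-0.019,"y":0,"z":-0.005,"wx":0,"wy":0,"wz":0,"hand":0},
    {"x":-0.021,"y":0,"z":0.005,"wx":0,"wy":0,"wz":0,"hand":0},
    {"x":-0.023,"y":0,"z":0.012,"wx":0,"wy":0,"wz":0,"hand":0},
    {"x":-0.024,"y":0,"z":0.0155,"wx":0,"wy":0,"wz":0,"hand":0},
  ],
)

```text
time: 18.58
tool_pos: [0.4715, 0.2045, 0.0723]
tool_rot: [3.117, -0.251, 0.091]
contact_force: [-0.2, 0.5, 0.1]
opening: 0.0005
```

Call:
move_arm(
  deltas=[
    {"x":-0.0003,"y":0,"z":0.0015,"wx":0,"wy":0,"wz":0,"hand":0},
    {"x":-0.0005,"y":0,"z":0.003,"wx":0,"wy":0,"wz":0,"hand":0},
  ],
)

```text
time: 18.82
tool_pos: [0.4717, 0.2046, 0.0701]
tool_rot: [3.118, -0.252, 0.091]
contact_force: [0.0, -0.2, 0.3]
opening: 0.0005
```

Call:
move_arm(
  deltas=[
    {"x":-0.0005,"y":0,"z":0.0015,"wx":0,"wy":0,"wz":0,"hand":0},
    {"x":-0.001,"y":0,"z":0.003,"wx":0,"wy":0,"wz":0,"hand":0},
  ],
)

```text
time: 19.08
tool_pos: [0.4712, 0.2045, 0.067]
tool_rot: [3.118, -0.252, 0.091]
contact_force: [-1.2, -1.2, -0.7]
opening: 0.0003
```

Call:
move_arm(
  deltas=[
    {"x":-0.0005,"y":0,"z":0.0015,"wx":0,"wy":0,"wz":0,"hand":0},
    {"x":-0.001,"y":0,"z":0.003,"wx":0,"wy":0,"wz":0,"hand":0},
  ],
)

```text
time: 19.32
tool_pos: [0.4709, 0.2044, 0.0638]
tool_rot: [3.118, -0.252, 0.091]
contact_force: [-0.5, -0.4, -0.3]
opening: 0.0005
```

```bash
python3 -c "
from h import *
where();rows([(-40,64),(-32,64),(-26,64),(-20,64),(-14,64),(-9,64)],(-50,64),14.4)"
```

```text
unit mm [-49.9  -0.1  63.8] [ 3.118 -0.252  0.091] F [-0.51 -0.38 -0.33] 19.325
(-40,64) x 0.0097 z 0.0025
(-32,64) x 0.0174 z 0.0045
(-26,64) x 0.0232 z 0.0060
(-20,64) x 0.0291 z 0.0075
(-14,64) x 0.0349 z 0.0090
(-9,64) x 0.0397 z 0.0102
```

Call:
move_arm(
  deltas=[
    {"x":0.0097,"y":0,"z":0.0025,"wx":0,"wy":0,"wz":0,"hand":0},
    {"x":0.0174,"y":0,"z":0.0045,"wx":0,"wy":0,"wz":0,"hand":0},
    {"x":0.0232,"y":0,"z":0.006,"wx":0,"wy":0,"wz":0,"hand":0},
    {"x":0.029,"y":0,"z":0.0075,"wx":0,"wy":0,"wz":0,"hand":0},
    {"x":0.035,"y":0,"z":0.009,"wx":0,"wy":0,"wz":0,"hand":0},
    {"x":0.0395,"y":0,"z":0.01,"wx":0,"wy":0,"wz":0,"hand":0},
    {"x":0.0445,"y":0,"z":0.0115,"wx":0,"wy":0,"wz":0,"hand":0},
    {"x":0.0445,"y":0,"z":0.0115,"wx":0,"wy":0,"wz":0,"hand":0},
  ],
)

```text
time: 20.32
tool_pos: [0.5172, 0.2083, 0.0638]
tool_rot: [3.118, -0.252, 0.091]
contact_force: [0.3, 0.3, -0.4]
opening: 0.0003
```

```bash
python3 -c "
from h import *
where();ball('w18')
g=cv2.imread('pics/w18.png').mean(2)
for r in range(200,292,6):print(r,g[r,290:356:4].astype(int))"
```

```text
unit mm [-3.5 -0.8 63.8] [ 3.118 -0.252  0.091] F [ 0.34  0.28 -0.38] 20.325
0 [324. 319.] top 304.8
0.5 [324. 287.] top 272.7
0.68 [323. 274.] top 259.9
0.8 [323. 266.] top 251.5
0.9 [323. 259.] top 244.8
1.0 [323. 252.] top 238.4
[(200, 57), (203, 158), (206, 175), (209, 186), (212, 168), (215, 145), (218, 48), (221, 38), (224, 50), (227, 50), (230, 50), (233, 50), (236, 49), (239, 49), (242, 49), (245, 48), (248, 49), (251, 48), (254, 51), (257, 143), (260, 174), (263, 185), (266, 194), (269, 195), (272, 191), (275, 182), (278, 167), (281, 133), (284, 56), (287, 60), (290, 59), (293, 49), (296, 41), (299, 33)]
200 [61 50 54 48 48 54 54 58 49 51 61 60 58 58 49 63 60]
206 [175 173 176 175 174 174 176 175 174 174 176 177 176 175 176 174 178]
212 [171 170 169 170 169 168 168 167 169 168 168 168 164 167 166 166 166]
218 [82 82 79 71 61 61 61 52 43 46 45 55 44 40 39 35 35]
224 [48 45 48 39 46 50 46 45 45 49 50 41 48 52 51 54 50]
230 [52 45 42 51 46 48 52 50 53 53 54 52 52 54 53 53 48]
236 [46 45 47 42 50 50 47 50 55 49 48 51 50 51 51 48 42]
242 [50 46 49 48 45 49 47 52 53 51 48 45 48 48 46 54 50]
248 [48 50 51 49 47 48 48 45 49 52 51 39 47 54 53 49 54]
254 [50 52 43 55 44 51 52 46 56 43 52 48 44 52 45 51 52]
260 [ 44  43  48  51  49  52 154 174 176 179 163  41  49  51  46  41  47]
266 [ 44  41  52  28 108 140 175 192 199 200 185 160  35  45  38  50  45]
272 [ 50  46  32  54 122 136 176 191 195 196 183 148 195  45  50  47  40]
278 [ 47  49  25 130 126 117 147 167 173 172 150 142 184  39  48  50  45]
284 [ 43 104 143 139 141 141 138  48  37  20 147 137 139 141 142 144  82]
290 [ 34  34  32  24  31  23 144  43  33  26 131  71  32  29  25  29  26]
```

This time the ball itself is moving: its top edge is at row 256, so the toggle is at about 0.73. I'll push on to the stop gently.

Call:
move_arm(
  deltas=[
    {"x":0.003,"y":0,"z":0.0008,"wx":0,"wy":0,"wz":0,"hand":0},
    {"x":0.0055,"y":0,"z":0.0014,"wx":0,"wy":0,"wz":0,"hand":0},
    {"x":0.0055,"y":0,"z":0.0014,"wx":0,"wy":0,"wz":0,"hand":0},
  ],
)

```text
time: 20.75
tool_pos: [0.5225, 0.2087, 0.0637]
tool_rot: [3.117, -0.251, 0.091]
contact_force: [-1.2, 0.6, -0.0]
opening: 0.0005
```

```bash
python3 -c "
from h import *
where();ball('w19')"
```

```text
unit mm [ 1.8 -0.9 63.7] [ 3.117 -0.251  0.091] F [-1.22  0.58 -0.04] 20.75
0 [324. 331.] top 317.0
0.5 [324. 299.] top 285.2
0.68 [324. 287.] top 272.4
0.8 [323. 278.] top 264.0
0.9 [323. 271.] top 257.2
1.0 [323. 265.] top 250.7
[(200, 54), (203, 57), (206, 59), (209, 54), (212, 102), (215, 165), (218, 180), (221, 180), (224, 161), (227, 127), (230, 23), (233, 50), (236, 49), (239, 48), (242, 48), (245, 48), (248, 47), (251, 46), (254, 94), (257, 160), (260, 180), (263, 189), (266, 195), (269, 193), (272, 186), (275, 173), (278, 150), (281, 85), (284, 57), (287, 55), (290, 56), (293, 44), (296, 47), (299, 40)]
```

The toggle reads about 0.94, so it is on. Next I'll back out, rise and pass over to behind the guard, turning the tool 12° the other way.

Call:
move_arm(
  deltas=[
    {"x":-0.02,"y":0,"z":-0.005,"wx":0,"wy":0,"wz":0,"hand":0},
    {"x":-0.0387,"y":0,"z":-0.01,"wx":0,"wy":0,"wz":0,"hand":0},
    {"x":-0.0272,"y":0,"z":-0.0545,"wx":0,"wy":0,"wz":0,"hand":0},
    {"x":-0.0147,"y":0,"z":-0.103,"wx":0,"wy":0,"wz":0,"hand":0},
    {"x":-0.0072,"y":0,"z":-0.132,"wx":0,"wy":0,"wz":0,"hand":0},
    {"x":-0.0072,"y":0,"z":-0.132,"wx":0,"wy":0,"wz":0,"hand":0},
  ],
)

```text
time: 21.55
tool_pos: [0.4843, 0.2088, 0.1929]
tool_rot: [3.119, -0.258, 0.091]
contact_force: [0.7, 0.1, -0.5]
opening: 0.0008
```

Call:
move_arm(
  deltas=[
    {"x":0.037,"y":-0.001,"z":0.0095,"wx":0,"wy":-5,"wz":0,"hand":0},
    {"x":0.074,"y":-0.001,"z":0.019,"wx":0,"wy":-10,"wz":0,"hand":0},
    {"x":0.111,"y":-0.001,"z":0.0285,"wx":0,"wy":-15,"wz":0,"hand":0},
    {"x":0.148,"y":-0.001,"z":0.038,"wx":0,"wy":-20,"wz":0,"hand":0},
    {"x":0.184,"y":-0.001,"z":0.0475,"wx":0,"wy":-26.5,"wz":0,"hand":0},
    {"x":0.184,"y":-0.001,"z":0.0475,"wx":0,"wy":-26.5,"wz":0,"hand":0},
    {"x":0.184,"y":-0.001,"z":0.0475,"wx":0,"wy":-26.5,"wz":0,"hand":0},
  ],
)

```text
time: 22.42
tool_pos: [0.6721, 0.2248, 0.1856]
tool_rot: [3.117, 0.215, 0.079]
contact_force: [0.5, -0.1, -0.5]
opening: 0.0001
```

```bash
python3 -c "
from h import *
where();s=monitor.observe();print(s['qpos'].round(3));guard()
p=viewer.camera_params('scene');print('bottle',plane(p,(400,366),0),'red unit ref',plane(p,(355,298.8),.07))
T=s['tool_pos'];d=T[:2]-C
rows([(152,150),(150,98),(128,98)],(d@ux*1e3,T[2]*1e3),-np.rad2deg(s['tool_rot'][1]))"
```

```text
unit mm [152.2   0.3 185.6] [3.117 0.215 0.079] F [ 0.49 -0.06 -0.54] 22.425
[0.213 0.901 0.576 0.004 1.88  1.703]
scene 128 box [336 352 271 286]
   0 [342. 369. 251. 284.]
   0.5 [338. 365. 254. 284.]
   0.75 [337. 364. 258. 286.]
   1 [335. 361. 259. 288.]
   1.25 [335. 359. 261. 290.]
   1.75 [328. 354. 268. 293.]
side 316 box [310 330 206 231]
   0 [286. 311. 213. 235.]
   0.5 [291. 316. 205. 231.]
   0.75 [294. 318. 202. 231.]
   1 [297. 320. 201. 231.]
   1.25 [301. 321. 201. 231.]
   1.75 [307. 331. 205. 231.]
bottle [0.62258496 0.50930986 0.        ] red unit ref [0.58080039 0.27420934 0.07      ]
(152,150) x 0.0073 z 0.0348
(150,98) x 0.0165 z 0.0860
(128,98) x -0.0050 z 0.0907
```

Call:
move_arm(
  deltas=[
    {"x":0.007,"y":0,"z":0.035,"wx":0,"wy":0,"wz":0,"hand":0},
    {"x":0.0165,"y":0,"z":0.07,"wx":0,"wy":0,"wz":0,"hand":0},
    {"x":0.0165,"y":0,"z":0.086,"wx":0,"wy":0,"wz":0,"hand":0},
    {"x":0.005,"y":0,"z":0.0885,"wx":0,"wy":0,"wz":0,"hand":0},
    {"x":-0.005,"y":0,"z":0.0905,"wx":0,"wy":0,"wz":0,"hand":0},
    {"x":-0.005,"y":0,"z":0.0905,"wx":0,"wy":0,"wz":0,"hand":0},
  ],
)

```text
time: 23.28
tool_pos: [0.6473, 0.2216, 0.1039]
tool_rot: [3.118, 0.209, 0.08]
contact_force: [0.7, 0.3, 1.3]
opening: 0.0007
```

```bash
python3 -c "
from h import *
where();s=monitor.observe()
T=s['tool_pos'];d=T[:2]-C
rows([(115,97),(105.4,98),(97,105),(87.5,113),(77,119),(66,124),(55,127),(43,129),(33,130),(24,129),(15,128),(8,126)],(d@ux*1e3,T[2]*1e3),-np.rad2deg(s['tool_rot'][1]))"
```

```text
unit mm [127.2  -0.4 103.9] [3.118 0.209 0.08 ] F [0.69 0.27 1.34] 23.275
(115,97) x -0.0105 z 0.0093
(105.4,98) x -0.0201 z 0.0103
(97,105) x -0.0298 z 0.0052
(87.5,113) x -0.0408 z -0.0006
(77,119) x -0.0523 z -0.0043
(66,124) x -0.0641 z -0.0069
(55,127) x -0.0755 z -0.0076
(43,129) x -0.0876 z -0.0070
(33,130) x -0.0976 z -0.0059
(24,129) x -0.1062 z -0.0031
(15,128) x -0.1148 z -0.0002
(8,126) x -0.1212 z 0.0032
```

Call:
move_arm(
  deltas=[
    {"x":-0.0105,"y":0,"z":0.003,"wx":0,"wy":0,"wz":0,"hand":0},
    {"x":-0.02,"y":0,"z":0.005,"wx":0,"wy":0,"wz":0,"hand":0},
    {"x":-0.03,"y":0,"z":0.002,"wx":0,"wy":0,"wz":0,"hand":0},
    {"x":-0.041,"y":0,"z":-0.003,"wx":0,"wy":0,"wz":0,"hand":0},
    {"x":-0.052,"y":0,"z":-0.0065,"wx":0,"wy":0,"wz":0,"hand":0},
    {"x":-0.064,"y":0,"z":-0.009,"wx":0,"wy":0,"wz":0,"hand":0},
  ],
)

```text
time: 24.02
tool_pos: [0.5871, 0.2167, 0.125]
tool_rot: [3.118, 0.21, 0.08]
contact_force: [0.1, -0.0, 0.2]
opening: 0.0004
```

```bash
python3 -c "
from h import *
where();guard()
s=monitor.observe();T=s['tool_pos'];d=T[:2]-C
rows([(55,127),(43,129),(33,130),(24,129),(15,128),(8,126)],(d@ux*1e3,T[2]*1e3),-np.rad2deg(s['tool_rot'][1]))"
```

```text
unit mm [ 66.9   0.7 125. ] [3.118 0.21  0.08 ] F [ 0.13 -0.03  0.22] 24.025
scene 0 box None
   0 [342. 369. 251. 284.]
   0.5 [338. 365. 254. 284.]
   0.75 [337. 364. 258. 286.]
   1 [335. 361. 259. 288.]
   1.25 [335. 359. 261. 290.]
   1.75 [328. 354. 268. 293.]
side 235 box [304 319 203 230]
   0 [286. 311. 213. 235.]
   0.5 [291. 316. 205. 231.]
   0.75 [294. 318. 202. 231.]
   1 [297. 320. 201. 231.]
   1.25 [301. 321. 201. 231.]
   1.75 [307. 331. 205. 231.]
(55,127) x -0.0117 z 0.0009
(43,129) x -0.0238 z 0.0015
(33,130) x -0.0338 z 0.0026
(24,129) x -0.0424 z 0.0054
(15,128) x -0.0510 z 0.0083
(8,126) x -0.0574 z 0.0117
```

The guard is moving: the side view matches about 1.25. I'll continue over the top.

Call:
move_arm(
  deltas=[
    {"x":-0.0115,"y":0,"z":0.001,"wx":0,"wy":0,"wz":0,"hand":0},
    {"x":-0.0235,"y":0,"z":0.0015,"wx":0,"wy":0,"wz":0,"hand":0},
    {"x":-0.034,"y":0,"z":0.0025,"wx":0,"wy":0,"wz":0,"hand":0},
    {"x":-0.0425,"y":0,"z":0.0045,"wx":0,"wy":0,"wz":0,"hand":0},
    {"x":-0.051,"y":0,"z":0.0065,"wx":0,"wy":0,"wz":0,"hand":0},
    {"x":-0.0575,"y":0,"z":0.0085,"wx":0,"wy":0,"wz":0,"hand":0},
    {"x":-0.0575,"y":0,"z":0.0085,"wx":0,"wy":0,"wz":0,"hand":0},
  ],
)

```text
time: 25.0
tool_pos: [0.5294, 0.2119, 0.1281]
tool_rot: [3.118, 0.211, 0.08]
contact_force: [-0.7, 0.0, 0.3]
opening: 0.0005
```

```bash
python3 -c "
from h import *
where();guard()"
```

```text
unit mm [  9.    1.6 128.1] [3.118 0.211 0.08 ] F [-0.73  0.01  0.25] 25.0
scene 38 box [343 356 269 282]
   0 [342. 369. 251. 284.]
   0.5 [338. 365. 254. 284.]
   0.75 [337. 364. 258. 286.]
   1 [335. 361. 259. 288.]
   1.25 [335. 359. 261. 290.]
   1.75 [328. 354. 268. 293.]
side 308 box [287 311 215 233]
   0 [286. 311. 213. 235.]
   0.5 [291. 316. 205. 231.]
   0.75 [294. 318. 202. 231.]
   1 [297. 320. 201. 231.]
   1.25 [301. 321. 201. 231.]
   1.75 [307. 331. 205. 231.]
```

The guard dropped shut: the side view matches 0. I'll rise clear and check.

Call:
move_arm(
  deltas=[
    {"x":-0.008,"y":0,"z":-0.039,"wx":0,"wy":0,"wz":0,"hand":0},
    {"x":-0.018,"y":0,"z":-0.083,"wx":0,"wy":0,"wz":0,"hand":0},
    {"x":-0.06,"y":0,"z":-0.12,"wx":0,"wy":6,"wz":0,"hand":0},
    {"x":-0.1,"y":0,"z":-0.13,"wx":0,"wy":12,"wz":0,"hand":0},
    {"x":-0.1,"y":0,"z":-0.13,"wx":0,"wy":12,"wz":0,"hand":0},
    {"x":-0.1,"y":0,"z":-0.13,"wx":0,"wy":12,"wz":0,"hand":0},
  ],
)

```text
time: 25.85
tool_pos: [0.4597, 0.2094, 0.2765]
tool_rot: [3.118, 0.0, 0.085]
contact_force: [0.9, -0.4, -0.6]
opening: 0.0002
```

```bash
python3 -c "
from h import *
where();guard()
w=viewer.read_camera('wrist')[:,:,::-1];s=viewer.read_camera('side')[:,:,::-1]
cv2.imwrite('pics/final.png',np.vstack([w[:300],cv2.resize(s[170:320,200:520],(640,300),interpolation=cv2.INTER_CUBIC)]))"
```

```text
unit mm [-60.6   6.1 276.5] [3.118 0.    0.085] F [ 0.87 -0.37 -0.63] 25.85
scene 382 box [343 368 252 281]
   0 [342. 369. 251. 284.]
   0.5 [338. 365. 254. 284.]
   0.75 [337. 364. 258. 286.]
   1 [335. 361. 259. 288.]
   1.25 [335. 359. 261. 290.]
   1.75 [328. 354. 268. 293.]
side 313 box [288 312 216 233]
   0 [286. 311. 213. 235.]
   0.5 [291. 316. 205. 231.]
   0.75 [294. 318. 202. 231.]
   1 [297. 320. 201. 231.]
   1.25 [301. 321. 201. 231.]
   1.75 [307. 331. 205. 231.]
```

View pics/final.png

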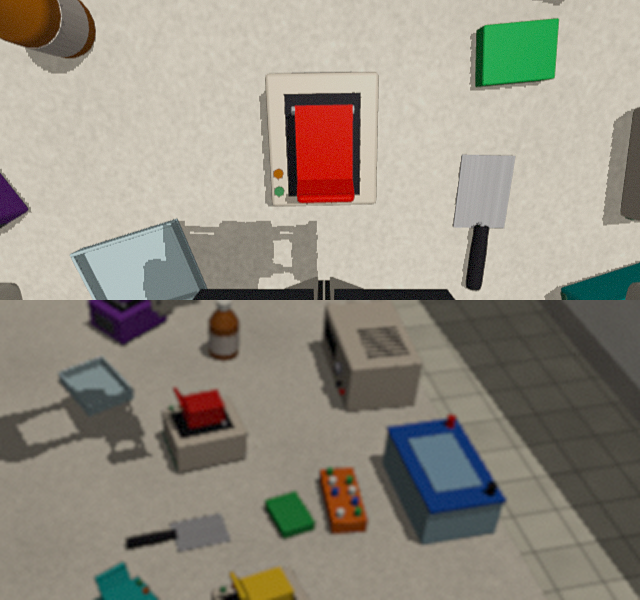

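The guard is shut over the switch (lip at row 197 in the wrist view). The unit and its neighbours stand where they were and the hand is clear, so I'll hand in.

```bash
python3 -c "
from h import *
print(robot.hand_in())"
```

```text
the job is handed in; nothing more can be done
None
```

The job is done and handed in at about 26 s of the 67 s limit. With the closed fingertips I lifted the red guard onto its stop, flipped the toggle on, and tipped the guard forward so it dropped shut.

- **Guard:** it matched 1.75 rad in both fixed views when open and 0 rad in both at the end.
- **Toggle:** it read about 0.94 rad by its ball in the wrist picture before the guard closed. I could not see it again under the shut guard.
- **Forces:** readings during contact stayed at a few N. A brief 15 N showed during a tilt that ran into the joint 4 and 5 limits, away from the unit, and it vanished once the arm held still.
- **Surroundings:** in the last picture the red unit and the neighbouring bystanders in view looked unmoved and the hand was clear. The yellow unit was mostly out of frame. I made no numeric check of them, apart from the gel tray midway.

**What failed on the way:**
- The first three lifts slipped off, and one toggle push passed over the knob. The fingers turned out to end roughly 25 to 28 mm short of the given TCP, so I went correspondingly deeper.
- I first misread the toggle's base nut as the ball, and corrected that before going on.

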